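# Fetch the red key from the back of the crowded hook

## Task

The red key paddle hangs at the back of the crowded hook. Move the blue and the yellow paddle in front of it over to the spare hook and leave them hanging there, then take the red one off and lower it gently into the empty slot of the black caddy, so that it stands there upright, grip tab up. Let go only when a paddle is in place, let no paddle fall, and leave the other things on the desk alone.

Things in the scene. Friction and masses are not known exactly. Their poses are not given: they have to be found in the camera images.
- key_red_mid (a point): Centre (77 mm above the foot) of the red key paddle: a flat upright board 12 mm thick (x), 50 mm wide (y), 154 mm tall (z up), 60 to 130 g. At its top an upright grip tab, 22 mm wide (y), 14 mm thick (x), reaching from 37 to 77 mm above this point: pinch it across its 22 mm. Hangs on the crowded hook, nearest the post; the one to fetch; its x runs along the hook, +x to the post.
- key_red_roof (a point): Top of the red paddle's window (30 mm wide, 34 mm high, 70 to 104 mm above the foot), through which the hook passes along x. This spot, 104 mm above the foot, rests on the hook, 5 mm above the hook's centre line. Same axes.
- key_red: The red paddle; origin in the middle of its foot, same axes.
- key_blue_mid (a point): Centre (77 mm above the foot) of the blue key paddle: a flat upright board 12 mm thick (x), 50 mm wide (y), 154 mm tall (z up), 60 to 130 g. At its top an upright grip tab, 22 mm wide (y), 14 mm thick (x), reaching from 37 to 77 mm above this point: pinch it across its 22 mm. Hangs on the crowded hook, before the red one, first or second; its x runs along the hook, +x to the post.
- key_blue_roof (a point): Top of the blue paddle's window (30 mm wide, 34 mm high, 70 to 104 mm above the foot), through which the hook passes along x. This spot, 104 mm above the foot, rests on the hook, 5 mm above the hook's centre line. Same axes.
- key_blue: The blue paddle; origin in the middle of its foot, same axes.
- key_yellow_mid (a point): Centre (77 mm above the foot) of the yellow key paddle: a flat upright board 12 mm thick (x), 50 mm wide (y), 154 mm tall (z up), 60 to 130 g. At its top an upright grip tab, 22 mm wide (y), 14 mm thick (x), reaching from 37 to 77 mm above this point: pinch it across its 22 mm. Hangs on the crowded hook, before the red one, first or second; its x runs along the hook, +x to the post.
- key_yellow_roof (a point): Top of the yellow paddle's window (30 mm wide, 34 mm high, 70 to 104 mm above the foot), through which the hook passes along x. This spot, 104 mm above the foot, rests on the hook, 5 mm above the hook's centre line. Same axes.
- key_yellow: The yellow paddle; origin in the middle of its foot, same axes.
- stand_crowded: Crowded stand: three paddles on its hook, about 42, 75 and 108 mm from the post. Fixed; origin on the desk under the 16 mm post, foot plate 110 x 120 x 10 mm. A steel hook 10 mm thick runs level from the post along -x, centre line 200 mm up, straight to x = -122 mm; then its tip turns up to x = -134 mm (end 139 mm), top 217 mm up. To pass the tip a paddle is lifted 13 to 22 mm.
- stand_crowded_lamp (a point): Front lower edge of that stand's black light bar, 365 mm above the desk, 36 mm in front of the post, right above the rearmost paddle. The bar is 130 mm wide (y), 44 mm deep, 14 mm thick. A gripper straight above the rear paddle hits it: come from the hook's tip side, leaning some 25 to 35 degrees from vertical.
- stand_spare: Spare stand: like the crowded one, hook empty; which is left or right changes. Fixed; origin on the desk under the 16 mm post, foot plate 110 x 120 x 10 mm. A steel hook 10 mm thick runs level from the post along -x, centre line 200 mm up, straight to x = -122 mm; then its tip turns up to x = -134 mm (end 139 mm), top 217 mm up. To pass the tip a paddle is lifted 13 to 22 mm.
- stand_spare_lamp (a point): Front lower edge of that stand's black light bar, 365 mm above the desk, 36 mm in front of the post, right above the rearmost paddle. The bar is 130 mm wide (y), 44 mm deep, 14 mm thick. A gripper straight above the rear paddle hits it: come from the hook's tip side, leaning some 25 to 35 degrees from vertical.
- caddy_slot (a point): Middle of the floor of the caddy's empty slot, 24 mm above the desk. The caddy is a fixed black desk box, 92 mm deep in all: the open slot, with a white floor, is 32 mm (x) by 64 mm (y) inside, walls 4 mm, rim 92 mm above the desk; behind it (+x) is a box of three stamps, 84 mm wide, up to 93 mm high. z up.
- glue: White glue bottle with red tip, 52 mm wide, 122 mm tall, between the stands. Bystander, loose: leave it alone. Origin under its centre.
- drink: Brown drink bottle, 76 mm wide, 250 mm tall. Bystander, loose: leave it alone. Origin under its centre.
- spray: White and green can, 60 mm wide, 170 mm tall. Bystander, loose: leave it alone. Origin under its centre.
- stapler: Blue and black stapler, 140 x 36 x 44 mm, along its x. Bystander, loose: leave it alone. Origin under its centre.
- mug: White mug, 80 mm wide, 92 mm tall. Bystander, loose: leave it alone. Origin under its centre.
- tape: Tape dispenser, 60 x 150 mm, 86 mm tall. Bystander, loose: leave it alone. Origin under its centre.
Things that resemble listed ones, but are neither listed nor needed, are in the scene too. There is more than one size of the key_yellow; the job needs the smaller. Of the things shaped like the key_blue, the blue one is meant.

How it is judged:
By the outcome, as a careful person would: the job done as asked, in the order asked, and still so for the second after the job is handed in, with the robot touching nothing.
It also fails if it takes over 72 s, if anything falls off the work surface, if the arm or the gripper's body presses on something with over 40 N, if the wrist force passes 120 N, or if a joint passes its speed limit or range.

## Robot

A 7-joint arm with a two-finger parallel gripper is mounted at the origin on the work surface. World frame = base frame: x ahead of the robot, y to its left, z up, the work surface at z = 0. Lengths are in m, angles in rad, forces in N, time in s.
With the tool pointing down it reaches from about 0.4 to 0.85 m from the base axis. Payload 4.5 kg.
Tool frame: the origin (TCP) lies midway between the tips of the shut fingers; the grasp point (between the pads) lies 19 mm behind it; z points along the fingers, y is the line along which they close (so a half turn about z gives the same grasp; the last joint's range is limited). The gripper opens to 88 mm and grips with 3 to 60 N. Pads are 18 mm wide; open, the fingers measure 123 mm over their backs; the gripper's body (75 mm by 187 mm) begins 45 mm behind the grasp point.
Start: joints at [-1.091, 0.689, -0.195, 1.565, 0.157, 0.902, -0.215], TCP at [0.269, 0.564, 0.239] pointing down, gripper open.
Joint ranges: [-3.01, 3.01], [-0.46, 2.08], [-1.47, 1.51], [0.13, 2.56], [-1, 4.14], [0.04, 2.09], [-2.66, 2.66]. Speed limits (rad/s): [2.57, 2.57, 3.14, 3.14, 3.14, 3.14, 3.14].

## Interface

Orientations are given as a unit quaternion [x, y, z, w].
In Python, from plant import r gives the robot as it stands.
- The arm moves only by the tool carry_out, never from a script. Its argument "plan" is a list of rows, each an object with "rot": the turn, a rotation vector about the tool's x, y, z in rad, a list of three; "xyz": the shift along the tool's x, y, z in m, a list of three; "grip": the closure in counts, from 0 (fully open) to 255 (shut). In form: [{"rot": [wx, wy, wz], "xyz": [dx, dy, dz], "grip": grip}, ...]. A call has 1 to 8 rows; each row is the pose to reach, as a shift and turn from the pose commanded when the call began, along the tool's axes at that moment; what a row does not reach only later rows make up. A row lasts 1/12 s, in which the tool goes at most 41.7 mm and 7.16 degrees, less where a joint would pass 70% of its speed; a pose out of reach is approached as far as the arm can. A call with a gripper value outside its range is refused whole. The fingers move at their own pace and stop on an object; "squeeze" is the grip in N (left out, the last holds). Time passes only in rows, so rows that repeat a pose let the fingers close. It gives the time, the measured TCP pose, the force, the opening and the grip force at its end, in the units of the state.
- r.get_state(): the state, without advancing time (a new reading comes with each control period).
- r.snapshot(name): name is "scene" or "side" or "wrist"; returns the picture (480x640x3 uint8, red, green, blue); there is no depth.
- r.camera_params(name): a dict with "fx", "fy", "cx", "cy" (pixels), "position" and "attitude" of the camera in the world; the wrist camera has in their place "hand_eye" (4x4, takes a point from camera to tool coordinates, whose origin is the TCP and whose axes are the flange's). Camera axes: x right, y down, z forward; pixel columns grow to the right and rows downward; lengths in m; the calibration is good to about 2 mm. The wrist camera is an equidistant fisheye: a pixel r from the principal point sees the ray r / f radians off the axis. A picture is of the moment at which its call begins: read the wrist's pose just before it. camera_params takes no time and is no camera call.
- r.finish_job(): hands the job in; it is judged then, once.
The state is a dict: "clock": time; "q": joint angles; "qd": joint speeds; "joint_torque": joint torques, N m; "tool_pos": TCP position; "eef_rot": TCP orientation; "contact_force": force on the tool from outside, world axes, zero at the start; "moment": the same for the moment, N m; "opening": opening from 0.0 (shut) to 1.0 (fully open); "finger_force": force on a finger pad.
Only numpy, scipy, OpenCV 4.12 (cv2) and the standard library are available. Lean on these libraries where they do the work, as an engineer would, in place of code of your own. Each camera call takes 0.05 s, during which the arm holds its last target. There are 200 camera calls.

## Working session

There is one attempt and no reset: what is moved stays moved. The work goes in short steps, Python scripts to look and compute and a tool call to move; the robot and the scene stay as the last step left them, time stands still between calls to the robot, and variables do not carry over. Pictures are saved under pics/ and viewed, at most 10 in all, crops included, and the job is handed in when it is done.

Besides the shell and the picture viewer there is one more tool, called as name(argument=value, ...) on one line, values as JSON. carry_out: Moves the arm, as the interface text tells. Its arguments: {"type":"object","properties":{"plan":{"type":"array"},"squeeze":{"type":"number"}},"required":["plan"]}

```bash
ls; mkdir -p pics; python3 - <<'E'
from plant import r
import cv2,json
for n in("scene","side"):
    cv2.imwrite(f"pics/{n}0.png",r.snapshot(n)[:,:,::-1]); print(n,r.camera_params(n))
print(r.camera_params("wrist")); s=r.get_state(); print({k:s[k] for k in("clock","tool_pos","eef_rot","opening","contact_force")})
E
```

```text
pics
scene {'fx': 449.2811088795981, 'fy': 449.2811088795981, 'cx': 319.7766787471627, 'cy': 240.79299560711763, 'position': array([ 1.16337498, -0.82474035,  0.90176115]), 'attitude': array([ 0.8537113 ,  0.24122466, -0.13319219, -0.44186821])}
side {'fx': 551.7285200282042, 'fy': 551.7285200282042, 'cx': 315.36034975656645, 'cy': 238.4455417579739, 'position': array([ 0.3004657 , -0.97851296,  1.44282567]), 'attitude': array([ 0.92653596, -0.16577793,  0.05044633, -0.33392208])}
{'fx': 371.64829954431775, 'fy': 371.64829954431775, 'cx': 318.340929864168, 'cy': 248.78115488934472, 'hand_eye': array([[-5.04076641e-04, -9.46283809e-01, -3.23336819e-01,
         8.61296818e-02],
       [ 9.99999590e-01, -2.33909889e-04, -8.74417255e-04,
        -9.47053181e-04],
       [ 7.51815212e-04, -3.23337128e-01,  9.46283539e-01,
        -1.44467133e-01],
       [ 0.00000000e+00,  0.00000000e+00,  0.00000000e+00,
         1.00000000e+00]])}
{'clock': 0.1, 'tool_pos': array([0.26927435, 0.56342346, 0.23801785]), 'eef_rot': array([ 2.21014070e-01,  9.75270303e-01, -7.74542444e-04, -1.26552101e-04]), 'opening': 0.999147728757825, 'contact_force': array([ 0.77311302, -0.15842899,  0.37806788])}
```

View pics/scene0.png

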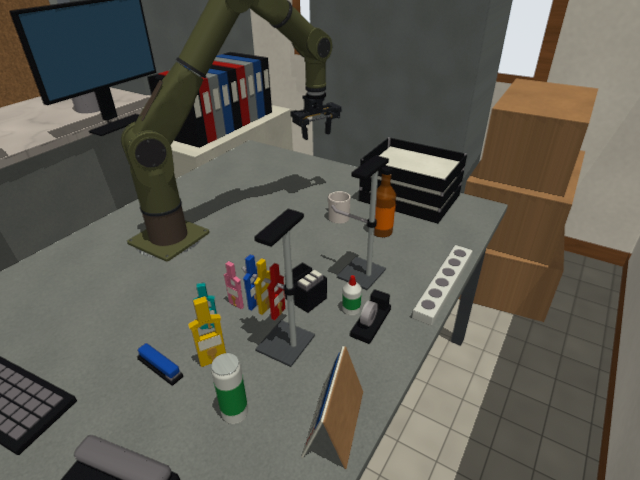

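View pics/side0.png

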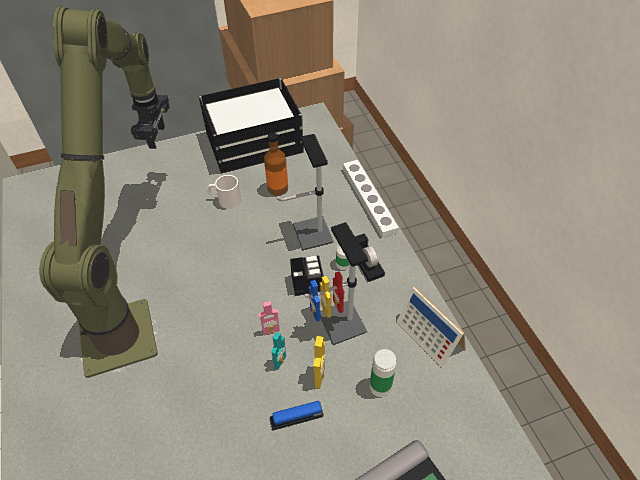

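The crowded stand is the near one (scene post ~(290,280)), carrying blue, yellow and red from the tip to the post. The spare stand is at scene (372,225). There are two yellow ones: the small one hanging at scene (262,285) and a large one standing on the desk at (207,330). The hanging one is smaller and sits on the hook, so it fits. The blue one hangs at (252,280); the pink and teal ones stand on the desk. I'll confirm in an enlarged crop.

```bash
cat > h.py <<'E'
import numpy as np,cv2
from scipy.spatial.transform import Rotation as R
from plant import r
def ray(n,uv):
    c=r.camera_params(n); u,v=uv
    d=np.array([(u-c["cx"])/c["fx"],(v-c["cy"])/c["fy"],1]); 
    return np.array(c["position"]),R.from_quat(c["attitude"]).apply(d/np.linalg.norm(d))
def wray(uv,pos,quat):
    c=r.camera_params("wrist"); H=c["hand_eye"]; x,y=(uv[0]-c["cx"])/c["fx"],(uv[1]-c["cy"])/c["fy"]
    t=np.hypot(x,y); d=np.array([np.sin(t)*x/t,np.sin(t)*y/t,np.cos(t)])
    q=R.from_quat(quat); return pos+q.apply(H[:3,3]),q.apply(H[:3,:3]@d)
def onz(ry,z): p,d=ry; return p+d*(z-p[2])/d[2]
def tri(*rs):
    A=sum(np.eye(3)-np.outer(d,d) for p,d in rs); b=sum((np.eye(3)-np.outer(d,d))@p for p,d in rs)
    x=np.linalg.solve(A,b); return x,[float(np.linalg.norm((np.eye(3)-np.outer(d,d))@(x-p))) for p,d in rs]
E
python3 - <<'E'
import cv2,numpy as np
a=cv2.imread("pics/scene0.png")[140:380,220:390];b=cv2.imread("pics/side0.png")[125:365,250:400]
m=np.hstack([cv2.resize(i,None,fx=2.5,fy=2.5,interpolation=cv2.INTER_CUBIC) for i in(a,b)])
cv2.imwrite("pics/crop.png",m);print(m.shape)
E
```

```text
(600, 800, 3)
```

View pics/crop.png

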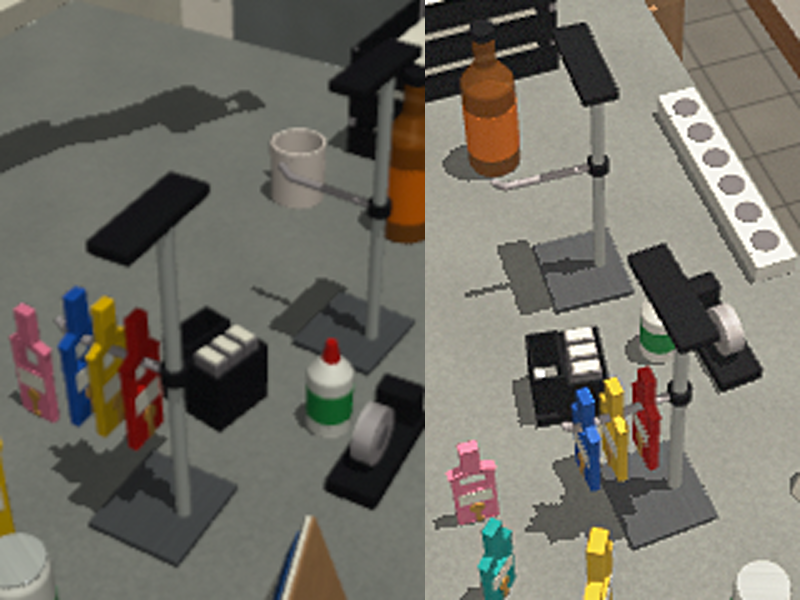

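The crop confirms it. The hanging blue tab is at side (312,283), the small yellow at (324,279) and the red at (339,274). The big yellow one stands on the desk, and the spare hook's tip is at side (278,199). The caddy slot is on the left of the stamps, with its white floor at side (298,274).

```bash
python3 - <<'E'
from h import *
np.set_printoptions(precision=4,suppress=True)
S=lambda x,y:(220+x/2.5,140+y/2.5); D=lambda x,y:(250+(x-425)/2.5,125+y/2.5)
for n,s,d in(("blue",(75,291),(581,394)),("yel",(104,302),(611,384)),("red",(139,313),(648,373)),("spare tip",(281,166),(495,184)),("crowd lamp near",(109,262),(680,347)),):
    print(n,*tri(ray("scene",S(*s)),ray("side",D(*d))), onz(ray("side",D(*d)),.25))
def pl(n,f,pts,z):
    P=np.array([onz(ray(n,f(*p)),z)[:2] for p in pts]); print(P.round(3).tolist(),"mid",P.mean(0)); return P
print("plates");pl("side",D,[(634,545),(717,520),(690,458),(606,485)],.01);pl("scene",S,[(91,523),(182,563),(236,490),(150,455)],.01)
pl("side",D,[(555,312),(634,290),(613,232),(537,250)],.01);pl("scene",S,[(297,335),(367,370),(413,320),(345,283)],.01)
print("lamps .379");pl("side",D,[(630,256),(664,247),(718,335),(686,347)],.379);pl("side",D,[(556,33),(583,24),(618,96),(590,103)],.379)
pl("scene",S,[(88,243),(172,172),(210,185),(127,260)],.379)
print("caddy rim .092");pl("side",D,[(527,334),(600,327),(608,378),(533,392)],.092)
print("slotfloor",onz(ray("side",D(546,372)),.024))
E
```

```text
blue [ 0.557  -0.1882  0.2539] [0.0008835946905440539, 0.0008835946905440673] [ 0.5575 -0.1867  0.25  ]
yel [ 0.591  -0.1869  0.2532] [0.000858725933635565, 0.0008587259336355526] [ 0.5915 -0.1858  0.25  ]
red [ 0.6324 -0.1879  0.2561] [0.002054108186010084, 0.0020541081860101394] [ 0.6333 -0.1863  0.25  ]
spare tip [0.573  0.172  0.2135] [0.0013996473637821192, 0.0013996473637820008] [0.5643 0.1361 0.25  ]
crowd lamp near [ 0.6461 -0.2354  0.3508] [0.00029531737649310635, 0.0002953173764930382] [ 0.6782 -0.1663  0.25  ]
plates
[[0.595, -0.25], [0.698, -0.253], [0.701, -0.163], [0.592, -0.163]] mid [ 0.6467 -0.2074]
[[0.596, -0.249], [0.706, -0.243], [0.7, -0.133], [0.591, -0.139]] mid [ 0.6484 -0.1912]
[[0.622, 0.109], [0.733, 0.107], [0.743, 0.214], [0.634, 0.22]] mid [0.6828 0.1626]
[[0.626, 0.125], [0.731, 0.111], [0.737, 0.226], [0.626, 0.252]] mid [0.6798 0.1783]
lamps .379
[[0.634, -0.13], [0.671, -0.131], [0.677, -0.254], [0.643, -0.256]] mid [ 0.6561 -0.1925]
[[0.676, 0.224], [0.711, 0.227], [0.706, 0.096], [0.673, 0.097]] mid [0.6917 0.161 ]
[[0.641, -0.253], [0.635, -0.125], [0.677, -0.126], [0.683, -0.256]] mid [ 0.6593 -0.1903]
caddy rim .092
[[0.56, 0.026], [0.648, 0.005], [0.63, -0.071], [0.539, -0.059]] mid [ 0.5939 -0.0248]
slotfloor [0.5761 0.0108 0.024 ]
```

```bash
cat >> h.py <<'E'
def Q(lean,yaw=0): return R.from_euler('z',yaw,degrees=True)*R.from_matrix([[-1,0,0],[0,1,0],[0,0,-1]])*R.from_euler('y',-lean,degrees=True)
def delta(pos,q,pos2,q2=None):
    q2=q if q2 is None else q2
    return "xyz",(q.inv().apply(np.array(pos2)-pos)).round(4).tolist(),"rot",(q.inv()*q2).as_rotvec().round(3).tolist()
def st():
    s=r.get_state(); return s,np.array(s["tool_pos"]),R.from_quat(s["eef_rot"])
E
python3 - <<'E'
from h import *
s,p,q=st(); print(Q(27).as_matrix().round(3).tolist())
print(delta(p,q,[.36,.30,.36],Q(27)))
print(delta(np.array([.36,.30,.36]),Q(27),[.43,0,.38]))
E
```

```text
[[-0.891, 0.0, 0.454], [0.0, 1.0, 0.0], [-0.454, 0.0, -0.891]]
('xyz', [-0.1954, -0.1988, -0.1217], 'rot', [-0.107, -0.464, -0.437])
('xyz', [-0.0715, -0.3, 0.014], 'rot', [0.0, 0.0, 0.0])
```

carry_out(plan=[{"rot": [0, 0, 0], "xyz": [0, 0, -0.04], "grip": 0}, {"rot": [-0.107, -0.464, -0.437], "xyz": [-0.195, -0.199, -0.122], "grip": 0}, {"rot": [-0.107, -0.464, -0.437], "xyz": [-0.195, -0.199, -0.122], "grip": 0}, {"rot": [-0.107, -0.464, -0.437], "xyz": [-0.195, -0.199, -0.122], "grip": 0}, {"rot": [-0.107, -0.464, -0.437], "xyz": [-0.195, -0.199, -0.122], "grip": 0}, {"rot": [-0.107, -0.464, -0.437], "xyz": [-0.195, -0.199, -0.122], "grip": 0}, {"rot": [-0.107, -0.464, -0.437], "xyz": [-0.195, -0.199, -0.122], "grip": 0}, {"rot": [-0.107, -0.464, -0.437], "xyz": [-0.195, -0.199, -0.122], "grip": 0}], squeeze=25)

```text
clock: 0.77
tool_pos: [0.358, 0.2982, 0.3603]
eef_rot: [-0.003, 0.972, -0.0, 0.234]
contact_force: [0.0, -0.3, -0.3]
opening: 1.0
finger_force: 0.0
```

carry_out(plan=[{"rot": [0, 0, 0], "xyz": [-0.072, -0.3, 0.014], "grip": 90}, {"rot": [0, 0, 0], "xyz": [-0.072, -0.3, 0.014], "grip": 90}, {"rot": [0, 0, 0], "xyz": [-0.072, -0.3, 0.014], "grip": 90}, {"rot": [0, 0, 0], "xyz": [-0.072, -0.3, 0.014], "grip": 90}, {"rot": [0, 0, 0], "xyz": [-0.072, -0.3, 0.014], "grip": 90}, {"rot": [0, 0, 0], "xyz": [-0.072, -0.3, 0.014], "grip": 90}, {"rot": [0, 0, 0], "xyz": [-0.072, -0.3, 0.014], "grip": 90}, {"rot": [0, 0, 0], "xyz": [-0.072, -0.3, 0.014], "grip": 90}])

```text
clock: 1.43
tool_pos: [0.4248, 0.0195, 0.3785]
eef_rot: [0.001, 0.973, 0.001, 0.232]
contact_force: [0.7, -0.6, -0.7]
opening: 0.648
finger_force: 0.0
```

```bash
python3 - <<'E'
from h import *
s,p,q=st(); print(s["clock"],p,q.as_matrix().round(3).tolist(),s["opening"],np.array(s["q"]).round(2),s["qd"].round(3) if hasattr(s["qd"],"round") else s["qd"])
cv2.imwrite("pics/w1.png",r.snapshot("wrist")[:,:,::-1])
np.savez("w1.npz",p=p,q=q.as_quat())
E
```

```text
1.4333 [0.42483286 0.01951711 0.3785364 ] [[-0.892, 0.001, 0.452], [0.002, 1.0, 0.002], [-0.452, 0.002, -0.892]] 0.647718601522175 [-0.44  0.04  0.22  2.3   0.26  0.35  1.12] [ 0.845  0.038  0.211 -0.113 -1.313 -0.17   2.178]
```

View pics/w1.png

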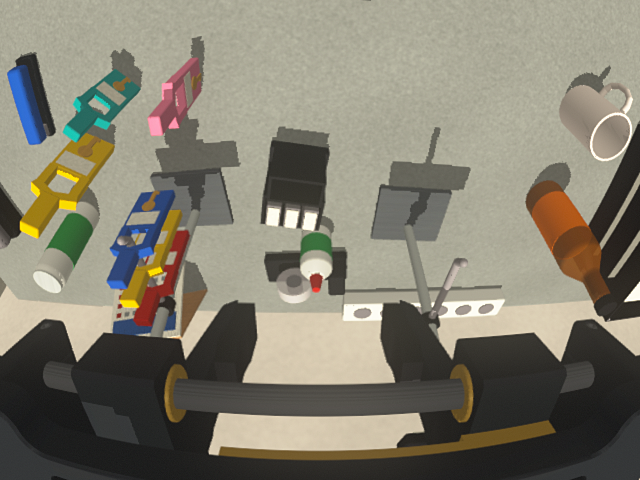

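Wrist view: the crowded hook's tip is near (124,240), with the blue, yellow and red tab ends at (120,285), (130,300) and (147,320). The spare hook runs from its tip (461,263) to the ring (431,318). The caddy sits at (296,185) with its slot on the robot side.

```bash
python3 - <<'E'
from h import *
np.set_printoptions(precision=4,suppress=True)
f=np.load("w1.npz"); p,q=f["p"],f["q"]
W=lambda uv:wray(uv,p,q)
for n,uv,z in(("spare tip",(461,263),.217),("spare ring",(431,318),.2),("spare ring2",(434,312),.2),("crowd tip",(124,240),.217),("blue",(120,286),.255),("yel",(130,301),.255),("red",(146,322),.255),
 ("pl",(381,186),.01),("pl",(451,190),.01),("pl",(440,241),.01),("pl",(372,236),.01),("cpl",(221,171),.01),("cpl",(233,221),.01),
 ("pink foot",(192,62),0),("pink top",(154,128),.154),("bigyel top",(32,232),.2),("glue",(318,230),.0),("cad",(275,141),.092),("cad",(329,143),.092),("cad0",(275,141),0.),("cad",(325,180),.092),("cad",(268,178),.092)):
    print(n,uv,onz(W(uv),z))
D=lambda x,y:(250+(x-425)/2.5,125+y/2.5);S=lambda x,y:(220+x/2.5,140+y/2.5)
print("tip tri",tri(W((461,263)),ray("side",D(495,184)),ray("scene",S(281,166))))
for n,uv,d,s in(("blue",(120,285),(581,394),(75,291)),("yel",(130,301),(611,384),(104,302)),("red",(146,322),(648,373),(139,313))): print(n,tri(W(uv),ray("side",D(*d)),ray("scene",S(*s))))
im=cv2.imread("pics/w1.png");cv2.imwrite("pics/w1c.png",np.hstack([cv2.resize(im[120:240,240:340],None,fx=4,fy=4,interpolation=cv2.INTER_CUBIC),cv2.resize(im[180:340,95:215],(360,480),interpolation=cv2.INTER_CUBIC)]))
E
```

```text
spare tip (461, 263) [0.5622 0.1716 0.217 ]
spare ring (431, 318) [0.692  0.1716 0.2   ]
spare ring2 (434, 312) [0.6777 0.1723 0.2   ]
crowd tip (124, 240) [ 0.5262 -0.1832  0.217 ]
blue (120, 286) [ 0.5555 -0.1858  0.255 ]
yel (130, 301) [ 0.5812 -0.1845  0.255 ]
red (146, 322) [ 0.6217 -0.1803  0.255 ]
pl (381, 186) [0.6145 0.1155 0.01  ]
pl (451, 190) [0.6186 0.2308 0.01  ]
pl (440, 241) [0.7327 0.2378 0.01  ]
pl (372, 236) [0.7208 0.1116 0.01  ]
cpl (221, 171) [ 0.5842 -0.1268  0.01  ]
cpl (233, 221) [ 0.6851 -0.1234  0.01  ]
pink foot (192, 62) [ 0.414  -0.1445  0.    ]
pink top (154, 128) [ 0.4335 -0.1425  0.154 ]
bigyel top (32, 232) [ 0.5267 -0.3338  0.2   ]
glue (318, 230) [0.716  0.0187 0.    ]
cad (275, 141) [ 0.4906 -0.0302  0.092 ]
cad (329, 143) [0.494  0.0318 0.092 ]
cad0 (275, 141) [ 0.5415 -0.0423  0.    ]
cad (325, 180) [0.5466 0.0277 0.092 ]
cad (268, 178) [ 0.5428 -0.0427  0.092 ]
tip tri (array([0.5718, 0.1757, 0.2101]), [0.0013836567099091116, 0.0023320753818703373, 0.002092522426874198])
blue (array([ 0.5567, -0.1875,  0.253 ]), [0.0003598299294944843, 0.0010053973947849822, 0.0009886651285195276])
yel (array([ 0.5897, -0.1871,  0.2518]), [0.002992612191280226, 0.0013467216749359307, 0.0021665654549502798])
red (array([ 0.6311, -0.1851,  0.2517]), [0.002172801478759947, 0.002768199268690389, 0.0032229418444287856])
```

View pics/w1c.png

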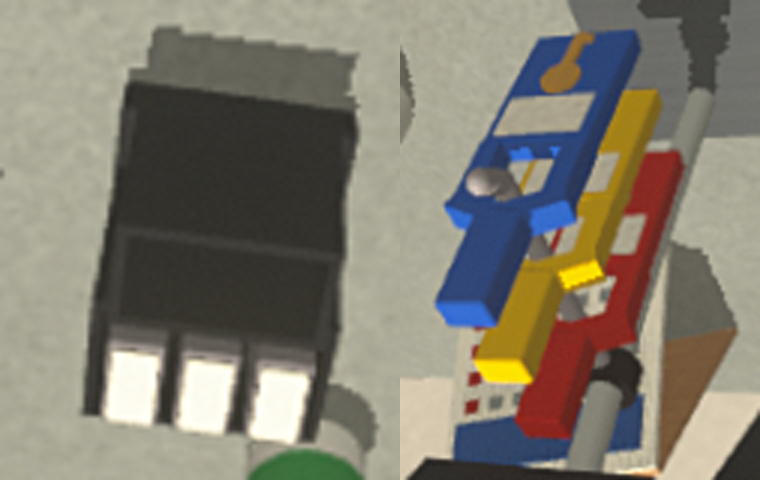

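carry_out(plan=[{"rot": [0, 0, 0], "xyz": [-0.05, -0.187, 0.12], "grip": 90}, {"rot": [0, 0, 0], "xyz": [-0.05, -0.187, 0.12], "grip": 90}, {"rot": [0, 0, 0], "xyz": [-0.05, -0.187, 0.12], "grip": 90}, {"rot": [0, 0, 0], "xyz": [-0.05, -0.187, 0.12], "grip": 90}, {"rot": [0, 0, 0], "xyz": [-0.05, -0.187, 0.12], "grip": 90}, {"rot": [0, 0, 0], "xyz": [-0.05, -0.187, 0.12], "grip": 90}, {"rot": [0, 0, 0], "xyz": [-0.05, -0.187, 0.12], "grip": 90}, {"rot": [0, 0, 0], "xyz": [-0.05, -0.187, 0.12], "grip": 90}])

```text
clock: 2.15
tool_pos: [0.5248, -0.1739, 0.2908]
eef_rot: [0.007, 0.973, -0.0, 0.232]
contact_force: [0.3, -0.3, -0.2]
opening: 0.648
finger_force: 0.0
```

carry_out(plan=[{"rot": [0, 0, 0], "xyz": [0, 0, 0], "grip": 90}, {"rot": [0, 0, 0], "xyz": [0, 0, 0], "grip": 90}])

```text
clock: 2.32
tool_pos: [0.5233, -0.1644, 0.2928]
eef_rot: [0.0, 0.973, 0.002, 0.231]
contact_force: [0.2, 0.6, -0.1]
opening: 0.646
finger_force: 0.0
```

```bash
python3 - <<'E'
from h import *
s,p,q=st(); print(p,q.as_matrix().round(3).tolist())
cv2.imwrite("pics/w2.png",r.snapshot("wrist")[:,:,::-1])
np.savez("w2.npz",p=p,q=q.as_quat())
print(delta(p,q,[.565,-.187,.224],Q(27)))
E
```

```text
[ 0.52326986 -0.16441004  0.29280274] [[-0.893, -0.0, 0.45], [0.001, 1.0, 0.003], [-0.45, 0.004, -0.893]]
('xyz', [-0.0064, -0.0229, 0.0801], 'rot', [0.003, -0.005, -0.001])
```

View pics/w2.png

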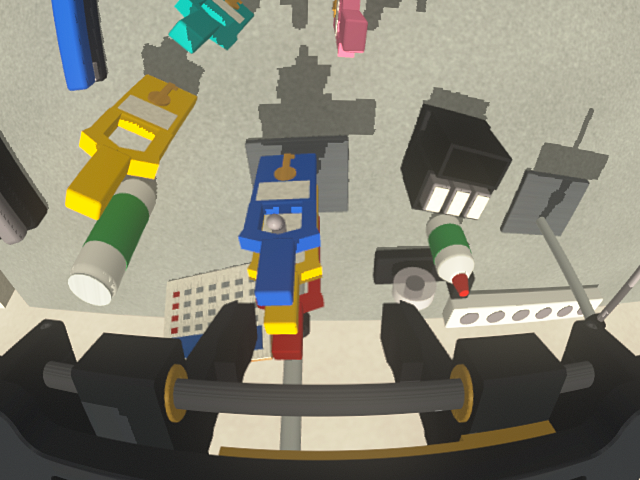

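Blue's tab top face is at (275,297), yellow's at (283,325), red's at (288,347) and the hook tip at (277,224). The fingers are centred on column 318, so I need to shift in -y.

```bash
python3 - <<'E'
from h import *
f=np.load("w2.npz"); p,q=f["p"],f["q"]
for n,uv,z in(("blue",(275,298),.255),("yel",(282,327),.255),("red",(288,350),.255),("tip",(277,224),.217)): print(n,onz(wray(uv,p,q),z).round(4))
# caddy rim: front corners and back
for uv in((420,105),(404,170),(450,148),(509,160)): print(uv,onz(wray(uv,p,q),.092).round(4))
E
```

```text
blue [ 0.5522 -0.1896  0.255 ]
yel [ 0.5836 -0.188   0.255 ]
red [ 0.6144 -0.1861  0.255 ]
tip [ 0.5289 -0.1894  0.217 ]
(420, 105) [ 0.5033 -0.0776  0.092 ]
(404, 170) [ 0.5713 -0.0829  0.092 ]
(450, 148) [ 0.5446 -0.0419  0.092 ]
(509, 160) [0.5528 0.0247 0.092 ]
```

carry_out(plan=[{"rot": [0, 0, 0], "xyz": [-0.002, -0.025, 0.01], "grip": 90}, {"rot": [0, 0, 0], "xyz": [-0.002, -0.025, 0.01], "grip": 90}, {"rot": [0, 0, 0], "xyz": [-0.003, -0.025, 0.035], "grip": 90}, {"rot": [0, 0, 0], "xyz": [-0.004, -0.025, 0.06], "grip": 90}, {"rot": [0, 0, 0], "xyz": [-0.004, -0.025, 0.075], "grip": 90}, {"rot": [0, 0, 0], "xyz": [-0.004, -0.025, 0.08], "grip": 90}, {"rot": [0, 0, 0], "xyz": [-0.004, -0.025, 0.08], "grip": 90}, {"rot": [0, 0, 0], "xyz": [-0.004, -0.025, 0.08], "grip": 90}])

```text
clock: 3.03
tool_pos: [0.5639, -0.187, 0.2242]
eef_rot: [-0.002, 0.973, 0.002, 0.232]
contact_force: [0.7, -0.1, 0.2]
opening: 0.644
finger_force: 0.0
```

carry_out(plan=[{"rot": [0, 0, 0], "xyz": [0, 0, 0], "grip": 255}, {"rot": [0, 0, 0], "xyz": [0, 0, 0], "grip": 255}, {"rot": [0, 0, 0], "xyz": [0, 0, 0], "grip": 255}, {"rot": [0, 0, 0], "xyz": [0, 0, 0], "grip": 255}, {"rot": [0, 0, 0], "xyz": [0, 0, 0], "grip": 255}, {"rot": [0, 0, 0], "xyz": [0, 0, 0], "grip": 255}], squeeze=25)

```text
clock: 3.53
tool_pos: [0.5638, -0.1901, 0.2242]
eef_rot: [0.0, 0.973, 0.001, 0.232]
contact_force: [0.2, 0.2, 1.3]
opening: 0.246
finger_force: 24.7
```

carry_out(plan=[{"rot": [0, 0, 0], "xyz": [-0.003, 0, -0.006], "grip": 255}, {"rot": [0, 0, 0], "xyz": [-0.006, 0, -0.012], "grip": 255}, {"rot": [0, 0, 0], "xyz": [-0.008, 0, -0.015], "grip": 255}, {"rot": [0, 0, 0], "xyz": [-0.008, 0, -0.015], "grip": 255}, {"rot": [0, 0, 0], "xyz": [-0.008, 0, -0.015], "grip": 255}])

```text
clock: 3.95
tool_pos: [0.5642, -0.1897, 0.2414]
eef_rot: [-0.0, 0.973, 0.001, 0.232]
contact_force: [-1.2, -0.0, -1.7]
opening: 0.246
finger_force: 24.7
```

```bash
python3 - <<'E'
from h import *
s,p,q=st(); print(p,s["contact_force"],s["opening"])
E
```

```text
[ 0.56420014 -0.18972466  0.24137212] [-1.15164787 -0.03674444 -1.73447353] 0.24594887853036462
```

carry_out(plan=[{"rot": [0, 0, 0], "xyz": [0.009, 0, -0.0045], "grip": 255}, {"rot": [0, 0, 0], "xyz": [0.0215, 0, -0.011], "grip": 255}, {"rot": [0, 0, 0], "xyz": [0.034, 0, -0.0175], "grip": 255}, {"rot": [0, 0, 0], "xyz": [0.0465, 0, -0.024], "grip": 255}, {"rot": [0, 0, 0], "xyz": [0.058, 0, -0.0295], "grip": 255}, {"rot": [0, 0, 0], "xyz": [0.0625, 0, -0.032], "grip": 255}, {"rot": [0, 0, 0], "xyz": [0.0625, 0, -0.032], "grip": 255}, {"rot": [0, 0, 0], "xyz": [0.0625, 0, -0.032], "grip": 255}])

```text
clock: 4.62
tool_pos: [0.4964, -0.1922, 0.2473]
eef_rot: [-0.0, 0.974, 0.003, 0.228]
contact_force: [1.4, 0.7, -1.2]
opening: 0.248
finger_force: 24.7
```

carry_out(plan=[{"rot": [0, 0, 0], "xyz": [-0.007, 0, -0.013], "grip": 255}, {"rot": [0, 0, 0], "xyz": [-0.02, 0.0, -0.04], "grip": 255}, {"rot": [0, 0, 0], "xyz": [-0.034, 0.01, -0.067], "grip": 255}, {"rot": [0, 0, 0], "xyz": [-0.041, 0.035, -0.08], "grip": 255}, {"rot": [0, 0, 0], "xyz": [-0.041, 0.07, -0.08], "grip": 255}, {"rot": [0, 0, 0], "xyz": [-0.041, 0.105, -0.08], "grip": 255}, {"rot": [0, 0, 0], "xyz": [-0.041, 0.14, -0.08], "grip": 255}, {"rot": [0, 0, 0], "xyz": [-0.041, 0.17, -0.08], "grip": 255}])

```text
clock: 5.28
tool_pos: [0.4975, -0.0212, 0.3386]
eef_rot: [-0.001, 0.974, 0.004, 0.228]
contact_force: [0.7, -0.4, -1.3]
opening: 0.249
finger_force: 24.7
```

carry_out(plan=[{"rot": [0, 0, 0], "xyz": [0, 0.035, 0], "grip": 255}, {"rot": [0, 0, 0], "xyz": [0, 0.07, 0], "grip": 255}, {"rot": [0, 0, 0], "xyz": [0, 0.105, 0], "grip": 255}, {"rot": [0, 0, 0], "xyz": [0, 0.14, 0], "grip": 255}, {"rot": [0, 0, 0], "xyz": [0, 0.17, 0], "grip": 255}, {"rot": [0, 0, 0], "xyz": [0, 0.187, 0], "grip": 255}, {"rot": [0, 0, 0], "xyz": [0, 0.192, 0], "grip": 255}, {"rot": [0, 0, 0], "xyz": [0, 0.192, 0], "grip": 255}])

```text
clock: 5.95
tool_pos: [0.4965, 0.1707, 0.3393]
eef_rot: [-0.003, 0.974, 0.004, 0.228]
contact_force: [-0.2, -0.5, -0.7]
opening: 0.243
finger_force: 24.7
```

carry_out(plan=[{"rot": [0, 0, 0], "xyz": [0, 0, 0], "grip": 255}, {"rot": [0, 0, 0], "xyz": [0, 0, 0], "grip": 255}, {"rot": [0, 0, 0], "xyz": [0, 0, 0], "grip": 255}, {"rot": [0, 0, 0], "xyz": [0, 0, 0], "grip": 255}])

```text
clock: 6.28
tool_pos: [0.4967, 0.1664, 0.3397]
eef_rot: [0.001, 0.974, 0.003, 0.227]
contact_force: [0.3, -0.6, -0.9]
opening: 0.246
finger_force: 24.7
```

```bash
python3 - <<'E'
from h import *
s,p,q=st(); print(s["clock"],p,q.as_matrix().round(3).tolist(),s["contact_force"],s["opening"])
a=r.snapshot("wrist");b=r.snapshot("side")
cv2.imwrite("pics/w3.png",a[:,:,::-1]);np.savez("w3.npz",p=p,q=q.as_quat())
m=np.hstack([a[100:400,120:520],cv2.resize(b[120:270,180:380],(400,300),interpolation=cv2.INTER_CUBIC)]);cv2.imwrite("pics/v3.png",m[:,:,::-1])
E
```

```text
6.2833 [0.49666155 0.16644807 0.33965986] [[-0.897, 0.001, 0.443], [0.004, 1.0, 0.006], [-0.443, 0.007, -0.897]] [ 0.3042852  -0.55948118 -0.89207704] 0.24629029491598142
```

View pics/v3.png

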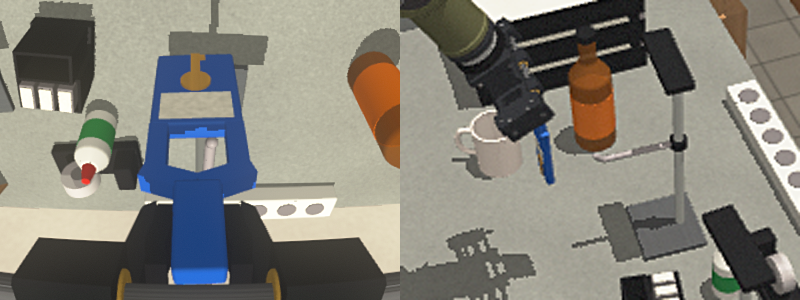

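Blue hangs in the grip and looks upright. The spare hook tip shows at wrist (330,243), seen through the window.

```bash
python3 - <<'E'
from h import *
f=np.load("w3.npz"); p,q=f["p"],f["q"]
print("tip",onz(wray((330,242),p,q),.217),"hookmid",onz(wray((328,268),p,q),.205))
print("win lower L/R (foot side) z~.207",[onz(wray(u,p,q),.198).round(4) for u in((287,235),(349,235))])
print("foot",[onz(wray(u,p,q),.21).round(4) for u in((278,160),(357,157))])
c=r.camera_params("side")
E
```

```text
tip [0.5623729  0.17628181 0.217     ] hookmid [0.60703353 0.1757501  0.205     ]
win lower L/R (foot side) z~.207 [array([0.5721, 0.14  , 0.198 ]), array([0.5725, 0.1934, 0.198 ])]
foot [array([0.4895, 0.139 , 0.21  ]), array([0.4873, 0.1937, 0.21  ])]
```

carry_out(plan=[{"rot": [0, 0, 0], "xyz": [0.006, 0.002, 0.012], "grip": 255}, {"rot": [0, 0, 0], "xyz": [0.018, 0.005, 0.036], "grip": 255}, {"rot": [0, 0, 0], "xyz": [0.03, 0.007, 0.06], "grip": 255}, {"rot": [0, 0, 0], "xyz": [0.039, 0.008, 0.08], "grip": 255}, {"rot": [0, 0, 0], "xyz": [0.043, 0.008, 0.088], "grip": 255}, {"rot": [0, 0, 0], "xyz": [0.043, 0.008, 0.088], "grip": 255}, {"rot": [0, 0, 0], "xyz": [0.043, 0.008, 0.088], "grip": 255}, {"rot": [0, 0, 0], "xyz": [0.043, 0.008, 0.088], "grip": 255}])

```text
clock: 7.05
tool_pos: [0.4991, 0.178, 0.2465]
eef_rot: [-0.001, 0.975, 0.001, 0.223]
contact_force: [-0.0, 0.2, -0.4]
opening: 0.247
finger_force: 24.7
```

```bash
python3 - <<'E'
from h import *
s,p,q=st(); print(s["clock"],p,q.as_matrix().round(3).tolist(),s["contact_force"],s["opening"])
print(delta(p,q,[.6535,.173,.2415],Q(27)))
E
```

```text
7.05 [0.49908085 0.17798127 0.24651809] [[-0.9, -0.002, 0.436], [-0.001, 1.0, 0.003], [-0.436, 0.002, -0.9]] [-0.00254511  0.16503558 -0.42589745] 0.24681331380002797
('xyz', [-0.1368, -0.0053, 0.0718], 'rot', [0.003, -0.021, 0.001])
```

carry_out(plan=[{"rot": [0.003, -0.021, 0], "xyz": [0.002, -0.004, 0.0045], "grip": 255}, {"rot": [0.003, -0.021, 0], "xyz": [0.002, -0.005, 0.0045], "grip": 255}, {"rot": [0.003, -0.021, 0], "xyz": [0.002, -0.005, 0.0045], "grip": 255}, {"rot": [0.003, -0.021, 0], "xyz": [0.002, -0.005, 0.0045], "grip": 255}])

```text
clock: 7.38
tool_pos: [0.502, 0.1763, 0.2499]
eef_rot: [0.001, 0.974, -0.002, 0.228]
contact_force: [0.6, -0.1, -0.1]
opening: 0.247
finger_force: 24.7
```

```bash
python3 - <<'E'
from h import *
s,p,q=st(); print(s["clock"],p,q.as_matrix().round(3).tolist(),s["contact_force"],np.array(s["q"]).round(2))
print(delta(p,q,[.6535,.173,.2415],Q(27)))
E
```

```text
7.3833 [0.50198733 0.17627645 0.24991591] [[-0.896, 0.003, 0.445], [0.002, 1.0, -0.004], [-0.445, -0.003, -0.896]] [ 0.56524657 -0.1391207  -0.10775142] [-0.93  0.51  0.54  2.26 -1.    0.04  2.06]
('xyz', [-0.132, -0.0027, 0.075], 'rot', [-0.004, -0.01, -0.002])
```

carry_out(plan=[{"rot": [-0.004, -0.01, -0.002], "xyz": [-0.01, -0.003, 0.012], "grip": 255}, {"rot": [-0.004, -0.01, -0.002], "xyz": [-0.021, -0.003, 0.02], "grip": 255}, {"rot": [-0.004, -0.01, -0.002], "xyz": [-0.021, -0.003, 0.02], "grip": 255}, {"rot": [-0.004, -0.01, -0.002], "xyz": [-0.021, -0.003, 0.02], "grip": 255}])

```text
clock: 7.72
tool_pos: [0.5304, 0.1736, 0.2429]
eef_rot: [0.0, 0.973, -0.001, 0.231]
contact_force: [-0.8, -0.3, -1.1]
opening: 0.254
finger_force: 24.7
```

```bash
python3 - <<'E'
from h import *
s,p,q=st(); print(s["clock"],p,q.as_matrix().round(3).tolist(),s["contact_force"],np.array(s["q"]).round(2))
print(delta(p,q,[.59,.174,.2415],Q(27)));print(delta(p,q,[.6535,.173,.2415],Q(27)))
E
```

```text
7.7167 [0.53035583 0.17356251 0.24292482] [[-0.893, 0.001, 0.45], [-0.0, 1.0, -0.002], [-0.45, -0.002, -0.893]] [-0.78475575 -0.28580007 -1.07487242] [-0.85  0.54  0.49  2.21 -1.    0.04  2.09]
('xyz', [-0.0526, 0.0005, 0.0281], 'rot', [-0.002, -0.004, 0.0])
('xyz', [-0.1093, -0.0005, 0.0567], 'rot', [-0.002, -0.004, 0.0])
```

carry_out(plan=[{"rot": [-0.002, -0.004, 0], "xyz": [-0.009, 0, 0.005], "grip": 255}, {"rot": [-0.002, -0.004, 0], "xyz": [-0.023, 0, 0.0125], "grip": 255}, {"rot": [-0.002, -0.004, 0], "xyz": [-0.038, 0, 0.0205], "grip": 255}, {"rot": [-0.002, -0.004, 0], "xyz": [-0.0525, 0, 0.028], "grip": 255}, {"rot": [-0.002, -0.004, 0], "xyz": [-0.0525, 0, 0.028], "grip": 255}, {"rot": [-0.002, -0.004, 0], "xyz": [-0.0525, 0, 0.028], "grip": 255}])

```text
clock: 8.22
tool_pos: [0.59, 0.1738, 0.2416]
eef_rot: [-0.001, 0.972, -0.0, 0.234]
contact_force: [-0.4, 0.8, -0.1]
opening: 0.251
finger_force: 24.7
```

```bash
python3 - <<'E'
from h import *
s,p,q=st(); print(s["clock"],p,q.as_matrix().round(3).tolist(),s["contact_force"],np.array(s["q"]).round(2))
print(delta(p,q,[.6535,.173,.2415],Q(27)))
E
```

```text
8.2167 [0.5899998  0.17378485 0.24159608] [[-0.891, -0.001, 0.454], [-0.001, 1.0, -0.0], [-0.454, -0.001, -0.891]] [-0.38020427  0.8087644  -0.08490287] [-0.82  0.62  0.56  2.07 -0.97  0.16  2.09]
('xyz', [-0.0565, -0.0009, 0.0289], 'rot', [-0.0, 0.0, 0.001])
```

carry_out(plan=[{"rot": [0, 0, 0], "xyz": [-0.01, 0, 0.005], "grip": 255}, {"rot": [0, 0, 0], "xyz": [-0.024, 0, 0.0125], "grip": 255}, {"rot": [0, 0, 0], "xyz": [-0.039, 0, 0.02], "grip": 255}, {"rot": [0, 0, 0], "xyz": [-0.052, -0.001, 0.027], "grip": 255}, {"rot": [0, 0, 0], "xyz": [-0.0565, -0.001, 0.029], "grip": 255}, {"rot": [0, 0, 0], "xyz": [-0.0565, -0.001, 0.029], "grip": 255}, {"rot": [0, 0, 0], "xyz": [-0.0565, -0.001, 0.029], "grip": 255}])

```text
clock: 8.8
tool_pos: [0.652, 0.173, 0.241]
eef_rot: [-0.001, 0.973, 0.0, 0.233]
contact_force: [-0.4, 0.3, -0.4]
opening: 0.246
finger_force: 24.7
```

carry_out(plan=[{"rot": [0, 0, 0], "xyz": [0.0025, 0, 0.0045], "grip": 255}, {"rot": [0, 0, 0], "xyz": [0.005, 0, 0.0095], "grip": 255}, {"rot": [0, 0, 0], "xyz": [0.007, 0, 0.0135], "grip": 255}, {"rot": [0, 0, 0], "xyz": [0.0075, 0, 0.015], "grip": 255}, {"rot": [0, 0, 0], "xyz": [0.0075, 0, 0.015], "grip": 255}, {"rot": [0, 0, 0], "xyz": [0.0075, 0, 0.015], "grip": 255}])

```text
clock: 9.3
tool_pos: [0.6532, 0.1731, 0.2247]
eef_rot: [-0.001, 0.972, 0.0, 0.233]
contact_force: [-1.2, -0.2, 2.3]
opening: 0.248
finger_force: 24.9
```

```bash
python3 - <<'E'
from h import *
s,p,q=st(); print(s["clock"],p,q.as_matrix().round(3).tolist(),s["contact_force"],np.array(s["q"]).round(2))
a=r.snapshot("wrist")[160:460,120:520];b=cv2.resize(r.snapshot("side")[120:270,240:440],(400,300),interpolation=cv2.INTER_CUBIC)
cv2.imwrite("pics/v4.png",np.hstack([a,b])[:,:,::-1])
E
```

```text
9.3 [0.65315977 0.17313843 0.22468231] [[-0.891, -0.001, 0.454], [-0.001, 1.0, 0.001], [-0.454, 0.001, -0.891]] [-1.19213161 -0.18913268  2.2633288 ] [-0.74  0.71  0.56  1.91 -0.94  0.23  2.07]
```

View pics/v4.png

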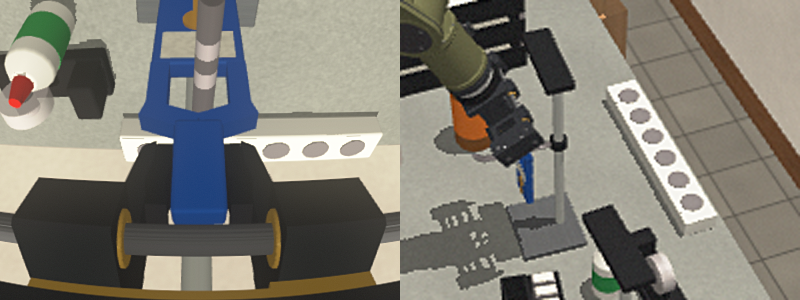

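Blue hangs on the spare hook: the hook shows through its window at crop (205,75), and the upward force is 2.3 N. I'll release it, retreat, and go to yellow.

carry_out(plan=[{"rot": [0, 0, 0], "xyz": [0, 0, 0], "grip": 90}, {"rot": [0, 0, 0], "xyz": [0, 0, 0], "grip": 90}, {"rot": [0, 0, 0], "xyz": [0, 0, 0], "grip": 90}, {"rot": [0, 0, 0], "xyz": [0, 0, 0], "grip": 90}, {"rot": [0, 0, 0], "xyz": [0, 0, -0.015], "grip": 90}, {"rot": [0, 0, 0], "xyz": [0, 0, -0.045], "grip": 90}, {"rot": [0, 0, 0], "xyz": [0, 0, -0.08], "grip": 90}, {"rot": [0, 0, 0], "xyz": [0, 0, -0.08], "grip": 90}])

```text
clock: 10.07
tool_pos: [0.6178, 0.1726, 0.3008]
eef_rot: [-0.0, 0.972, 0.001, 0.237]
contact_force: [-0.2, -0.8, -0.5]
opening: 0.648
finger_force: 0.0
```

carry_out(plan=[{"rot": [0, 0, 0], "xyz": [0.025, -0.02, -0.013], "grip": 90}, {"rot": [0, 0, 0], "xyz": [0.05, -0.045, -0.025], "grip": 90}, {"rot": [0, 0, 0], "xyz": [0.05, -0.08, -0.025], "grip": 90}, {"rot": [0, 0, 0], "xyz": [0.05, -0.115, -0.025], "grip": 90}, {"rot": [0, 0, 0], "xyz": [0.05, -0.15, -0.025], "grip": 90}, {"rot": [0, 0, 0], "xyz": [0.05, -0.185, -0.025], "grip": 90}, {"rot": [0, 0, 0], "xyz": [0.05, -0.2, -0.025], "grip": 90}, {"rot": [0, 0, 0], "xyz": [0.05, -0.2, -0.025], "grip": 90}])

```text
clock: 10.73
tool_pos: [0.5616, -0.0335, 0.2963]
eef_rot: [0.004, 0.972, -0.002, 0.234]
contact_force: [0.7, -0.1, 0.4]
opening: 0.648
finger_force: 0.0
```

carry_out(plan=[{"rot": [0, 0, 0], "xyz": [0, -0.035, 0], "grip": 90}, {"rot": [0, 0, 0], "xyz": [0, -0.07, 0], "grip": 90}, {"rot": [0, 0, 0], "xyz": [0, -0.105, 0], "grip": 90}, {"rot": [0, 0, 0], "xyz": [0, -0.14, 0], "grip": 90}, {"rot": [0, 0, 0], "xyz": [0, -0.16, 0], "grip": 90}, {"rot": [0, 0, 0], "xyz": [0, -0.161, 0], "grip": 90}, {"rot": [0, 0, 0], "xyz": [0, -0.161, 0], "grip": 90}, {"rot": [0, 0, 0], "xyz": [0, -0.161, 0], "grip": 90}])

```text
clock: 11.4
tool_pos: [0.562, -0.186, 0.2952]
eef_rot: [-0.002, 0.972, 0.001, 0.233]
contact_force: [0.1, 0.3, 0.7]
opening: 0.649
finger_force: 0.0
```

```bash
python3 - <<'E'
from h import *
s,p,q=st(); print(s["clock"],p,q.as_matrix().round(3).tolist(),s["contact_force"],s["opening"],np.array(s["q"]).round(2))
a=r.snapshot("wrist"); cv2.imwrite("pics/w5.png",a[:,:,::-1]); np.savez("w5.npz",p=p,q=q.as_quat())
b=r.snapshot("side"); cv2.imwrite("pics/s5.png",b[:,:,::-1])
hsv=cv2.cvtColor(a,cv2.COLOR_RGB2HSV)
m=cv2.inRange(hsv,(20,150,80),(35,255,255)); m[:,:200]=0
n,l,stt,c=cv2.connectedComponentsWithStats(m)
for i in range(1,n):
    if stt[i,4]>60: print(stt[i],c[i],"upper-bright")
# top face = brightest yellow, near the bottom
v=cv2.inRange(hsv,(20,150,215),(35,255,255)); v[:,:200]=0
n,l,stt,c=cv2.connectedComponentsWithStats(v)
for i in range(1,n):
    if stt[i,4]>30: print("bright",stt[i],c[i].round(1),onz(wray(c[i],p,q.as_quat()),.255).round(4))
hb=cv2.cvtColor(b,cv2.COLOR_RGB2HSV); mb=cv2.inRange(hb,(105,150,60),(125,255,255)); n,l,stt,c=cv2.connectedComponentsWithStats(mb)
for i in range(1,n):
    if stt[i,4]>30: print("blue side",stt[i],c[i].round(1))
print(delta(p,q,[.597,-.188,.224],Q(27)))
E
```

```text
11.4 [ 0.56196478 -0.18600606  0.2951724 ] [[-0.891, -0.004, 0.453], [-0.003, 1.0, 0.003], [-0.453, 0.001, -0.891]] [0.10910349 0.29436317 0.73753495] 0.6490187898537767 [ 0.24  0.44  0.12  2.04 -0.78  0.3   2.63]
[200  55  12  25 183] [203.97814208  65.26229508] upper-bright
[ 272  146   83  151 6133] [313.22501223 223.33882276] upper-bright
[452 373  21  49 376] [465.41489362 401.27393617] upper-bright
[ 355  421  201   38 1791] [476.83305416 439.79731993] upper-bright
[220 448 100  12 504] [266.10119048 453.67460317] upper-bright
[316 451  40   9 130] [335.27692308 455.26153846] upper-bright
bright [332 224  23  16 227] [343.1 231.7] [ 0.541  -0.1743  0.255 ]
bright [272 227  25  15 238] [283.6 233.8] [ 0.5425 -0.2031  0.255 ]
bright [294 281  37  16 552] [312.5 288.7] [ 0.5855 -0.1895  0.255 ]
blue side [298 181   8  39 169] [301.8 198.3]
blue side [410 294  47  48 370] [432.6 317.6]
blue side [273 401  49  24 603] [296.6 412.4]
('xyz', [0.001, -0.0022, 0.0793], 'rot', [0.003, -0.001, 0.003])
```

carry_out(plan=[{"rot": [0, 0, 0], "xyz": [0, -0.003, 0.015], "grip": 90}, {"rot": [0, 0, 0], "xyz": [0.001, -0.003, 0.04], "grip": 90}, {"rot": [0, 0, 0], "xyz": [0.002, -0.003, 0.065], "grip": 90}, {"rot": [0, 0, 0], "xyz": [0.002, -0.003, 0.0785], "grip": 90}, {"rot": [0, 0, 0], "xyz": [0.002, -0.003, 0.0785], "grip": 90}, {"rot": [0, 0, 0], "xyz": [0.002, -0.003, 0.0785], "grip": 90}])

```text
clock: 12.0
tool_pos: [0.5956, -0.1895, 0.2243]
eef_rot: [-0.002, 0.972, 0.001, 0.233]
contact_force: [-0.7, -1.2, -0.1]
opening: 0.651
finger_force: 0.0
```

carry_out(plan=[{"rot": [0, 0, 0], "xyz": [0, 0, 0], "grip": 255}, {"rot": [0, 0, 0], "xyz": [0, 0, 0], "grip": 255}, {"rot": [0, 0, 0], "xyz": [0, 0, 0], "grip": 255}, {"rot": [0, 0, 0], "xyz": [0, 0, 0], "grip": 255}, {"rot": [0, 0, 0], "xyz": [0, 0, 0], "grip": 255}, {"rot": [0, 0, 0], "xyz": [0, 0, 0], "grip": 255}])

```text
clock: 12.5
tool_pos: [0.5959, -0.1908, 0.2254]
eef_rot: [-0.001, 0.972, 0.0, 0.234]
contact_force: [-1.0, -0.1, 2.6]
opening: 0.248
finger_force: 24.4
```

carry_out(plan=[{"rot": [0, 0, 0], "xyz": [-0.003, 0, -0.006], "grip": 255}, {"rot": [0, 0, 0], "xyz": [-0.006, 0, -0.012], "grip": 255}, {"rot": [0, 0, 0], "xyz": [-0.008, 0, -0.015], "grip": 255}, {"rot": [0, 0, 0], "xyz": [-0.008, 0, -0.015], "grip": 255}, {"rot": [0, 0, 0], "xyz": [-0.008, 0, -0.015], "grip": 255}])

```text
clock: 12.92
tool_pos: [0.5959, -0.1911, 0.2418]
eef_rot: [-0.001, 0.972, -0.0, 0.234]
contact_force: [0.8, 0.4, -0.5]
opening: 0.248
finger_force: 24.4
```

```bash
python3 - <<'E'
from h import *
s,p,q=st(); print(s["clock"],p,q.as_matrix().round(3).tolist(),s["contact_force"],s["opening"],np.array(s["q"]).round(2))
print(delta(p,q,[.515,-.189,.2415],Q(27)))
E
```

```text
12.9167 [ 0.59587132 -0.19114014  0.24178424] [[-0.891, -0.001, 0.454], [-0.001, 1.0, 0.0], [-0.454, -0.0, -0.891]] [ 0.7618735   0.44914567 -0.49952908] 0.24832591234926535 [ 0.34  0.56 -0.05  2.01 -0.77  0.16  2.61]
('xyz', [0.0722, 0.0022, -0.0365], 'rot', [0.0, 0.0, 0.001])
```

carry_out(plan=[{"rot": [0, 0, 0], "xyz": [0.009, 0.001, -0.0045], "grip": 255}, {"rot": [0, 0, 0], "xyz": [0.0215, 0.001, -0.011], "grip": 255}, {"rot": [0, 0, 0], "xyz": [0.034, 0.001, -0.0175], "grip": 255}, {"rot": [0, 0, 0], "xyz": [0.0465, 0.001, -0.024], "grip": 255}, {"rot": [0, 0, 0], "xyz": [0.059, 0.001, -0.03], "grip": 255}, {"rot": [0, 0, 0], "xyz": [0.0695, 0.001, -0.0355], "grip": 255}, {"rot": [0, 0, 0], "xyz": [0.0695, 0.001, -0.0355], "grip": 255}, {"rot": [0, 0, 0], "xyz": [0.0695, 0.001, -0.0355], "grip": 255}])

```text
clock: 13.58
tool_pos: [0.5191, -0.1919, 0.2446]
eef_rot: [-0.001, 0.973, 0.0, 0.232]
contact_force: [0.4, -0.2, -1.3]
opening: 0.243
finger_force: 24.4
```

```bash
python3 - <<'E'
from h import *
s,p,q=st(); print(s["clock"],p,q.as_matrix().round(3).tolist(),s["contact_force"],s["opening"],np.array(s["q"]).round(2))
print(delta(p,q,[.52,-.19,.33],Q(27)));
E
```

```text
13.5833 [ 0.51908842 -0.19189758  0.24461691] [[-0.892, -0.001, 0.452], [-0.001, 1.0, 0.001], [-0.452, 0.0, -0.892]] [ 0.42956746 -0.20041127 -1.27122145] 0.24343989801961605 [ 0.54  0.49 -0.26  2.19 -0.75  0.04  2.65]
('xyz', [-0.0394, 0.0019, -0.0758], 'rot', [0.001, -0.003, 0.001])
```

carry_out(plan=[{"rot": [0, 0, 0], "xyz": [-0.007, 0, -0.013], "grip": 255}, {"rot": [0, 0, 0], "xyz": [-0.02, 0, -0.038], "grip": 255}, {"rot": [0, 0, 0], "xyz": [-0.034, 0.01, -0.066], "grip": 255}, {"rot": [0, 0, 0], "xyz": [-0.045, 0.035, -0.074], "grip": 255}, {"rot": [0, 0, 0], "xyz": [-0.05, 0.07, -0.072], "grip": 255}, {"rot": [0, 0, 0], "xyz": [-0.05, 0.105, -0.072], "grip": 255}, {"rot": [0, 0, 0], "xyz": [-0.05, 0.14, -0.072], "grip": 255}, {"rot": [0, 0, 0], "xyz": [-0.05, 0.17, -0.072], "grip": 255}])

```text
clock: 14.25
tool_pos: [0.5317, -0.018, 0.332]
eef_rot: [-0.002, 0.973, 0.001, 0.233]
contact_force: [0.6, 0.9, -1.8]
opening: 0.249
finger_force: 24.5
```

carry_out(plan=[{"rot": [0, 0, 0], "xyz": [0, 0.035, 0], "grip": 255}, {"rot": [0, 0, 0], "xyz": [0, 0.07, 0], "grip": 255}, {"rot": [0, 0, 0], "xyz": [0, 0.105, 0], "grip": 255}, {"rot": [0, 0, 0], "xyz": [0, 0.14, 0], "grip": 255}, {"rot": [0, 0, 0], "xyz": [0, 0.17, 0], "grip": 255}, {"rot": [0, 0, 0], "xyz": [0, 0.187, 0], "grip": 255}, {"rot": [0, 0, 0], "xyz": [0, 0.194, 0], "grip": 255}, {"rot": [0, 0, 0], "xyz": [0, 0.194, 0], "grip": 255}])

```text
clock: 14.92
tool_pos: [0.5307, 0.1759, 0.3316]
eef_rot: [-0.004, 0.973, 0.001, 0.232]
contact_force: [0.0, 0.0, -2.0]
opening: 0.249
finger_force: 24.5
```

carry_out(plan=[{"rot": [0, 0, 0], "xyz": [0, 0, 0], "grip": 255}, {"rot": [0, 0, 0], "xyz": [0, 0, 0], "grip": 255}, {"rot": [0, 0, 0], "xyz": [0, 0, 0], "grip": 255}])

```text
clock: 15.17
tool_pos: [0.5306, 0.1707, 0.3319]
eef_rot: [0.001, 0.973, 0.001, 0.232]
contact_force: [0.7, 0.1, -1.1]
opening: 0.245
finger_force: 24.5
```

```bash
python3 - <<'E'
from h import *
s,p,q=st(); print(s["clock"],p,q.as_matrix().round(3).tolist(),s["contact_force"],s["opening"],np.array(s["q"]).round(2))
a=r.snapshot("wrist"); cv2.imwrite("pics/w6.png",a[:,:,::-1]); np.savez("w6.npz",p=p,q=q.as_quat())
hsv=cv2.cvtColor(a,cv2.COLOR_RGB2HSV); m=cv2.inRange(hsv,(20,150,80),(35,255,255))
n,l,stt,c=cv2.connectedComponentsWithStats(m)
for i in range(1,n):
    if stt[i,4]>2000: print(stt[i])
print(delta(p,q,[.532,.174,.2415],Q(27)))
E
```

```text
15.1667 [0.53059627 0.17067657 0.3319056 ] [[-0.893, 0.001, 0.451], [0.002, 1.0, 0.001], [-0.451, 0.001, -0.893]] [ 0.70559328  0.06193495 -1.13919636] 0.24458727648429585 [-1.06  0.43  0.79  2.09 -0.44  0.32  1.58]
[  261   155   120   227 13498]
[ 149  432  346   28 3019]
('xyz', [0.0395, 0.0032, 0.0813], 'rot', [0.001, -0.003, -0.002])
```

carry_out(plan=[{"rot": [0, 0, 0], "xyz": [0.006, 0.002, 0.012], "grip": 255}, {"rot": [0, 0, 0], "xyz": [0.018, 0.003, 0.036], "grip": 255}, {"rot": [0, 0, 0], "xyz": [0.03, 0.003, 0.06], "grip": 255}, {"rot": [0, 0, 0], "xyz": [0.037, 0.003, 0.076], "grip": 255}, {"rot": [0, 0, 0], "xyz": [0.0395, 0.003, 0.081], "grip": 255}, {"rot": [0, 0, 0], "xyz": [0.0395, 0.003, 0.081], "grip": 255}, {"rot": [0, 0, 0], "xyz": [0.0395, 0.003, 0.081], "grip": 255}, {"rot": [0, 0, 0], "xyz": [0.0395, 0.003, 0.081], "grip": 255}])

```text
clock: 15.88
tool_pos: [0.5322, 0.1745, 0.242]
eef_rot: [-0.001, 0.973, -0.0, 0.231]
contact_force: [-0.5, -0.5, -0.9]
opening: 0.247
finger_force: 24.5
```

```bash
python3 - <<'E'
from h import *
s,p,q=st(); print(s["clock"],p,q.as_matrix().round(3).tolist(),s["contact_force"],s["opening"],np.array(s["q"]).round(2))
print(delta(p,q,[.613,.1735,.2415],Q(27)))
E
```

```text
15.8833 [0.53216123 0.17454966 0.24204224] [[-0.893, -0.003, 0.45], [-0.003, 1.0, 0.0], [-0.45, -0.001, -0.893]] [-0.54060427 -0.47659238 -0.85460379] 0.2473345373598386 [-0.84  0.55  0.48  2.2  -1.    0.04  2.09]
('xyz', [-0.0719, -0.0013, 0.0369], 'rot', [0.0, -0.004, 0.003])
```

carry_out(plan=[{"rot": [0, 0, 0], "xyz": [-0.009, 0, 0.0045], "grip": 255}, {"rot": [0, -0.004, 0.003], "xyz": [-0.022, 0, 0.0115], "grip": 255}, {"rot": [0, -0.004, 0.003], "xyz": [-0.036, -0.001, 0.0185], "grip": 255}, {"rot": [0, -0.004, 0.003], "xyz": [-0.05, -0.001, 0.0255], "grip": 255}, {"rot": [0, -0.004, 0.003], "xyz": [-0.064, -0.001, 0.033], "grip": 255}, {"rot": [0, -0.004, 0.003], "xyz": [-0.074, -0.001, 0.038], "grip": 255}, {"rot": [0, -0.004, 0.003], "xyz": [-0.074, -0.001, 0.038], "grip": 255}, {"rot": [0, -0.004, 0.003], "xyz": [-0.074, -0.001, 0.038], "grip": 255}])

```text
clock: 16.55
tool_pos: [0.6157, 0.1747, 0.2415]
eef_rot: [0.002, 0.972, 0.001, 0.234]
contact_force: [0.7, 0.2, -1.6]
opening: 0.25
finger_force: 24.5
```

carry_out(plan=[{"rot": [0, 0, 0], "xyz": [0.0025, 0, 0.0045], "grip": 255}, {"rot": [0, 0, 0], "xyz": [0.005, 0, 0.0095], "grip": 255}, {"rot": [0, 0, 0], "xyz": [0.007, 0, 0.0135], "grip": 255}, {"rot": [0, 0, 0], "xyz": [0.0075, 0, 0.015], "grip": 255}, {"rot": [0, 0, 0], "xyz": [0.0075, 0, 0.015], "grip": 255}, {"rot": [0, 0, 0], "xyz": [0.0075, 0, 0.015], "grip": 255}])

```text
clock: 17.05
tool_pos: [0.6148, 0.1756, 0.2252]
eef_rot: [0.001, 0.972, 0.002, 0.233]
contact_force: [-3.2, 1.1, 4.2]
opening: 0.244
finger_force: 24.9
```

```bash
python3 - <<'E'
from h import *
s,p,q=st(); print(s["clock"],p,q.as_matrix().round(3).tolist(),s["contact_force"],s["opening"])
b=r.snapshot("side"); cv2.imwrite("pics/s7.png",b[:,:,::-1])
hb=cv2.cvtColor(b,cv2.COLOR_RGB2HSV)
for nm,lo,hi in(("b",(105,150,60),(125,255,255)),("y",(20,150,80),(35,255,255))):
    n,l,stt,c=cv2.connectedComponentsWithStats(cv2.inRange(hb,lo,hi))
    for i in range(1,n):
        if stt[i,4]>30: print(nm,stt[i],c[i].round(1))
E
```

```text
17.05 [0.61477067 0.17564721 0.22523208] [[-0.891, 0.001, 0.454], [0.003, 1.0, 0.003], [-0.454, 0.004, -0.891]] [-3.15829031  1.07016816  4.23663168] 0.2438060492448271
b [298 181   8  39 165] [301.9 198.5]
b [410 294  47  48 380] [433. 318.]
b [273 401  49  24 605] [296.5 412.4]
y [287 199   8  25 107] [291.2 210.5]
y [314 336  11  52 404] [318.4 359.5]
```

Yellow rests on the spare hook (4 N upward) and blue has not moved. I'll release yellow and go to red.

carry_out(plan=[{"rot": [0, 0, 0], "xyz": [0, 0, 0], "grip": 90}, {"rot": [0, 0, 0], "xyz": [0, 0, 0], "grip": 90}, {"rot": [0, 0, 0], "xyz": [0, 0, 0], "grip": 90}, {"rot": [0, 0, 0], "xyz": [0, 0, 0], "grip": 90}, {"rot": [0, 0, 0], "xyz": [0, 0, -0.015], "grip": 90}, {"rot": [0, 0, 0], "xyz": [0, 0, -0.045], "grip": 90}, {"rot": [0, 0, 0], "xyz": [0, 0, -0.08], "grip": 90}, {"rot": [0, 0, 0], "xyz": [0, 0, -0.08], "grip": 90}])

```text
clock: 17.77
tool_pos: [0.5791, 0.1752, 0.3003]
eef_rot: [0.001, 0.972, 0.002, 0.236]
contact_force: [-0.0, -0.1, -0.5]
opening: 0.649
finger_force: 0.0
```

carry_out(plan=[{"rot": [0, 0, 0], "xyz": [0, -0.025, 0], "grip": 90}, {"rot": [0, 0, 0], "xyz": [0, -0.06, 0], "grip": 90}, {"rot": [0, 0, 0], "xyz": [0, -0.095, 0], "grip": 90}, {"rot": [0, 0, 0], "xyz": [0, -0.13, 0], "grip": 90}, {"rot": [0, 0, 0], "xyz": [0, -0.165, 0], "grip": 90}, {"rot": [0, 0, 0], "xyz": [0, -0.2, 0], "grip": 90}, {"rot": [0, 0, 0], "xyz": [0, -0.215, 0], "grip": 90}, {"rot": [0, 0, 0], "xyz": [0, -0.215, 0], "grip": 90}])

```text
clock: 18.43
tool_pos: [0.5785, -0.0463, 0.2959]
eef_rot: [0.005, 0.972, -0.001, 0.234]
contact_force: [-0.1, 0.5, 0.6]
opening: 0.647
finger_force: 0.0
```

carry_out(plan=[{"rot": [0, 0, 0], "xyz": [0, -0.035, 0], "grip": 90}, {"rot": [0, 0, 0], "xyz": [0, -0.07, 0], "grip": 90}, {"rot": [0, 0, 0], "xyz": [0, -0.105, 0], "grip": 90}, {"rot": [0, 0, 0], "xyz": [0, -0.135, 0], "grip": 90}, {"rot": [0, 0, 0], "xyz": [0, -0.145, 0], "grip": 90}, {"rot": [0, 0, 0], "xyz": [0, -0.145, 0], "grip": 90}, {"rot": [0, 0, 0], "xyz": [0, -0.145, 0], "grip": 90}, {"rot": [0, 0, 0], "xyz": [0, -0.145, 0], "grip": 90}])

```text
clock: 19.1
tool_pos: [0.5788, -0.1822, 0.2946]
eef_rot: [-0.001, 0.973, 0.002, 0.233]
contact_force: [-0.3, 0.1, 0.2]
opening: 0.647
finger_force: 0.0
```

```bash
python3 - <<'E'
from h import *
s,p,q=st(); print(s["clock"],p,q.as_matrix().round(3).tolist(),s["contact_force"],s["opening"],np.array(s["q"]).round(2))
a=r.snapshot("wrist"); cv2.imwrite("pics/w8.png",a[:,:,::-1]); np.savez("w8.npz",p=p,q=q.as_quat())
b=r.snapshot("side")
hsv=cv2.cvtColor(a,cv2.COLOR_RGB2HSV)
m=cv2.inRange(hsv,(0,150,60),(8,255,255))|cv2.inRange(hsv,(172,150,60),(180,255,255))
n,l,stt,c=cv2.connectedComponentsWithStats(m)
for i in range(1,n):
    if stt[i,4]>100: print(stt[i],c[i].round(1))
i=max(range(1,n),key=lambda i:stt[i,4]); ys,xs=np.where(l==i)
for y in range(ys.max()-60,ys.max()+1,4): print(y,xs[ys==y].min(),xs[ys==y].max(),hsv[y,int(xs[ys==y].mean()),2],end=" | ")
for y in(ys.max(),): print("\ntop far edge",onz(wray((xs[ys==y].mean(),y),p,q.as_quat()),.255))
hb=cv2.cvtColor(b,cv2.COLOR_RGB2HSV)
for nm,lo,hi in(("b",(105,150,60),(125,255,255)),("y",(20,150,80),(35,255,255))):
    n,l,stt,c=cv2.connectedComponentsWithStats(cv2.inRange(hb,lo,hi))
    for i in range(1,n):
        if stt[i,4]>30: print(nm,stt[i],c[i].round(1))
E
```

```text
19.1 [ 0.57880204 -0.18216132  0.29458336] [[-0.892, -0.003, 0.453], [-0.0, 1.0, 0.005], [-0.453, 0.004, -0.892]] [-0.26695721  0.11939773  0.23216284] 0.6472000058774271 [ 0.19  0.46  0.18  2.01 -0.81  0.32  2.63]
[ 271  167   78  150 5353] [310.2 245.7]
[477 241  18  24 293] [486.4 251.8]
256 272 348 145 | 260 273 340 144 | 264 287 328 145 | 268 294 324 144 | 272 293 325 146 | 276 293 325 147 | 280 292 325 146 | 284 292 325 146 | 288 292 326 145 | 292 292 326 146 | 296 292 326 146 | 300 292 325 146 | 304 292 325 160 | 308 292 325 146 | 312 293 325 146 | 316 295 308 153 | 
top far edge [ 0.62927531 -0.19248034  0.255     ]
b [298 181   8  39 169] [301.8 198.3]
b [410 294  47  48 388] [432.6 317.6]
b [273 401  49  24 603] [296.6 412.4]
y [285 183  10  34 169] [289.8 198.4]
y [314 336  11  52 404] [318.4 359.4]
```

Yellow and blue hang apart on the spare hook, at side (290,198) and (302,198). Red's tab is at wrist (309,308), about x=0.621, y=-0.189.

carry_out(plan=[{"rot": [0, 0, 0], "xyz": [-0.014, -0.0075, 0.008], "grip": 90}, {"rot": [0, 0, 0], "xyz": [-0.014, -0.0075, 0.02], "grip": 90}, {"rot": [0, 0, 0], "xyz": [-0.014, -0.0075, 0.045], "grip": 90}, {"rot": [0, 0, 0], "xyz": [-0.014, -0.0075, 0.07], "grip": 90}, {"rot": [0, 0, 0], "xyz": [-0.014, -0.0075, 0.086], "grip": 90}, {"rot": [0, 0, 0], "xyz": [-0.014, -0.0075, 0.086], "grip": 90}, {"rot": [0, 0, 0], "xyz": [-0.014, -0.0075, 0.086], "grip": 90}])

```text
clock: 19.78
tool_pos: [0.6299, -0.1907, 0.2242]
eef_rot: [-0.0, 0.973, 0.002, 0.233]
contact_force: [-0.5, 0.6, -0.1]
opening: 0.651
finger_force: 0.0
```

```bash
python3 - <<'E'
from h import *
s,p,q=st(); print(s["clock"],p,q.as_matrix().round(3).tolist(),s["contact_force"],s["opening"],np.array(s["q"]).round(2))
a=r.snapshot("wrist"); hsv=cv2.cvtColor(a,cv2.COLOR_RGB2HSV); cv2.imwrite("pics/w9.png",a[:,:,::-1])
m=cv2.inRange(hsv,(0,150,60),(8,255,255))|cv2.inRange(hsv,(172,150,60),(180,255,255))
n,l,stt,c=cv2.connectedComponentsWithStats(m); i=max(range(1,n),key=lambda i:stt[i,4]); ys,xs=np.where(l==i); print(stt[i])
for y in range(ys.max()-40,ys.max()+1,4): print(y,xs[ys==y].min(),xs[ys==y].max(),end=" | ")
y=ys.max()-2; print(onz(wray(((xs[ys==y].min()+xs[ys==y].max())/2,y),p,q.as_quat()),.255))
E
```

```text
19.7833 [ 0.62993637 -0.19068474  0.22416638] [[-0.892, -0.001, 0.452], [0.001, 1.0, 0.004], [-0.452, 0.003, -0.892]] [-0.51825399  0.60586329 -0.05720193] 0.6508730605525155 [ 0.29  0.62 -0.01  1.94 -0.8   0.18  2.62]
[  267   160   116   225 11920]
344 300 351 | 348 300 351 | 352 300 351 | 356 300 351 | 360 300 352 | 364 299 352 | 368 299 352 | 372 299 352 | 376 299 352 | 380 300 352 | 384 311 324 | [ 0.62257568 -0.18799796  0.255     ]
```

carry_out(plan=[{"rot": [0, 0, 0], "xyz": [0, 0.002, 0], "grip": 255}, {"rot": [0, 0, 0], "xyz": [0, 0.002, 0], "grip": 255}, {"rot": [0, 0, 0], "xyz": [0, 0.002, 0], "grip": 255}, {"rot": [0, 0, 0], "xyz": [0, 0.002, 0], "grip": 255}, {"rot": [0, 0, 0], "xyz": [0, 0.002, 0], "grip": 255}, {"rot": [0, 0, 0], "xyz": [0, 0.002, 0], "grip": 255}])

```text
clock: 20.33
tool_pos: [0.6303, -0.19, 0.2254]
eef_rot: [0.001, 0.972, 0.001, 0.234]
contact_force: [-0.6, -0.1, 2.3]
opening: 0.249
finger_force: 24.1
```

carry_out(plan=[{"rot": [0, 0, 0], "xyz": [-0.003, 0, -0.006], "grip": 255}, {"rot": [0, 0, 0], "xyz": [-0.006, 0, -0.012], "grip": 255}, {"rot": [0, 0, 0], "xyz": [-0.008, 0, -0.015], "grip": 255}, {"rot": [0, 0, 0], "xyz": [-0.008, 0, -0.015], "grip": 255}, {"rot": [0, 0, 0], "xyz": [-0.008, 0, -0.015], "grip": 255}])

```text
clock: 20.75
tool_pos: [0.6305, -0.1903, 0.2422]
eef_rot: [0.001, 0.972, 0.001, 0.234]
contact_force: [0.3, -1.1, -0.1]
opening: 0.253
finger_force: 24.0
```

carry_out(plan=[{"rot": [0, 0, 0], "xyz": [0.007, 0, -0.0035], "grip": 255}, {"rot": [0, 0, 0], "xyz": [0.0165, 0, -0.0085], "grip": 255}, {"rot": [0, 0, 0], "xyz": [0.026, 0, -0.013], "grip": 255}, {"rot": [0, 0, 0], "xyz": [0.0355, 0, -0.018], "grip": 255}, {"rot": [0, 0, 0], "xyz": [0.045, 0, -0.0225], "grip": 255}, {"rot": [0, 0, 0], "xyz": [0.0535, 0, -0.027], "grip": 255}, {"rot": [0, 0, 0], "xyz": [0.0535, 0, -0.027], "grip": 255}, {"rot": [0, 0, 0], "xyz": [0.0535, 0, -0.027], "grip": 255}])

```text
clock: 21.42
tool_pos: [0.5697, -0.1906, 0.2415]
eef_rot: [0.001, 0.972, 0.001, 0.233]
contact_force: [-0.4, 0.1, -1.3]
opening: 0.252
finger_force: 24.0
```

```bash
python3 - <<'E'
from h import *
s,p,q=st(); print(s["clock"],p,q.as_matrix().round(3).tolist(),s["contact_force"],s["opening"],np.array(s["q"]).round(2))
print(delta(p,q,[.517,-.189,.2415],Q(27)))
E
```

```text
21.4167 [ 0.56970903 -0.19064835  0.24147183] [[-0.891, 0.002, 0.453], [0.003, 1.0, 0.001], [-0.453, 0.003, -0.891]] [-0.35950493  0.06355609 -1.34295138] 0.25206797984670354 [ 0.41  0.54 -0.13  2.08 -0.75  0.11  2.61]
('xyz', [0.047, 0.0015, -0.0239], 'rot', [0.001, -0.001, -0.003])
```

carry_out(plan=[{"rot": [0, 0, 0], "xyz": [0.008, 0, -0.004], "grip": 255}, {"rot": [0, 0, 0], "xyz": [0.019, 0.001, -0.0095], "grip": 255}, {"rot": [0, 0, 0], "xyz": [0.03, 0.001, -0.015], "grip": 255}, {"rot": [0, 0, 0], "xyz": [0.041, 0.001, -0.0205], "grip": 255}, {"rot": [0, 0, 0], "xyz": [0.047, 0.001, -0.024], "grip": 255}, {"rot": [0, 0, 0], "xyz": [0.047, 0.001, -0.024], "grip": 255}, {"rot": [0, 0, 0], "xyz": [0.047, 0.001, -0.024], "grip": 255}])

```text
clock: 22.0
tool_pos: [0.5195, -0.1904, 0.2445]
eef_rot: [0.0, 0.973, 0.001, 0.232]
contact_force: [0.6, -0.3, -1.6]
opening: 0.253
finger_force: 24.0
```

```bash
python3 - <<'E'
from h import *
s,p,q=st(); print(s["clock"],p,q.as_matrix().round(3).tolist(),s["contact_force"],s["opening"],np.array(s["q"]).round(2))
E
```

```text
22.0 [ 0.51945927 -0.19043808  0.24448984] [[-0.892, -0.0, 0.451], [0.001, 1.0, 0.003], [-0.451, 0.003, -0.892]] [ 0.61125946 -0.32645059 -1.64954953] 0.2531516110180081 [ 0.54  0.49 -0.26  2.19 -0.75  0.04  2.65]
```

carry_out(plan=[{"rot": [0, 0, 0], "xyz": [-0.007, 0, -0.013], "grip": 255}, {"rot": [0, 0, 0], "xyz": [-0.02, 0, -0.038], "grip": 255}, {"rot": [0, 0, 0], "xyz": [-0.034, 0.01, -0.066], "grip": 255}, {"rot": [0, 0, 0], "xyz": [-0.041, 0.035, -0.08], "grip": 255}, {"rot": [0, 0, 0], "xyz": [-0.041, 0.07, -0.08], "grip": 255}, {"rot": [0, 0, 0], "xyz": [-0.041, 0.105, -0.08], "grip": 255}, {"rot": [0, 0, 0], "xyz": [-0.041, 0.14, -0.08], "grip": 255}, {"rot": [0, 0, 0], "xyz": [-0.041, 0.17, -0.08], "grip": 255}])

```text
clock: 22.67
tool_pos: [0.52, -0.0172, 0.3353]
eef_rot: [-0.001, 0.973, 0.002, 0.232]
contact_force: [0.4, -0.4, -1.7]
opening: 0.25
finger_force: 24.2
```

carry_out(plan=[{"rot": [0, 0, 0], "xyz": [0, 0, 0], "grip": 255}, {"rot": [0, 0, 0], "xyz": [0, 0, 0], "grip": 255}, {"rot": [0, 0, 0], "xyz": [0, 0, 0], "grip": 255}])

```text
clock: 22.92
tool_pos: [0.52, -0.0203, 0.335]
eef_rot: [-0.0, 0.973, 0.002, 0.232]
contact_force: [-0.8, -0.6, -0.8]
opening: 0.253
finger_force: 24.2
```

```bash
python3 - <<'E'
from h import *
s,p,q=st(); print(s["clock"],p,q.as_matrix().round(3).tolist(),s["contact_force"],s["opening"],np.array(s["q"]).round(2))
a=r.snapshot("wrist"); cv2.imwrite("pics/w10.png",a[:,:,::-1]); np.savez("w10.npz",p=p,q=q.as_quat())
E
```

```text
22.9167 [ 0.51999178 -0.02033998  0.33497629] [[-0.892, -0.001, 0.451], [0.0, 1.0, 0.003], [-0.451, 0.003, -0.892]] [-0.77831978 -0.61854032 -0.76998932] 0.252524147513649 [-0.37  0.29  0.41  2.19 -0.49  0.25  2.02]
```

View pics/w10.png

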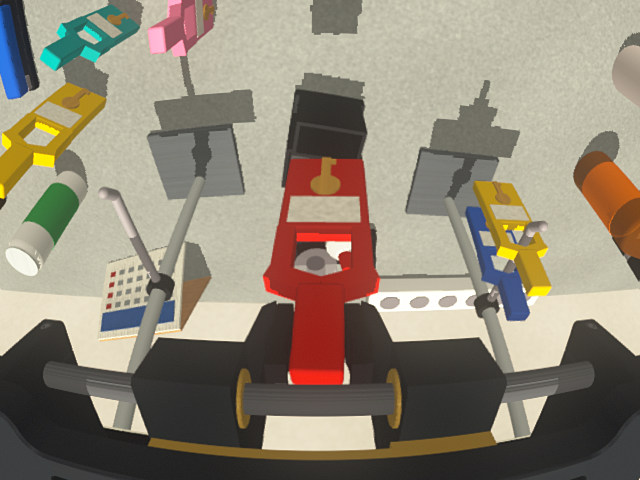

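Blue and yellow hang on the spare hook at (500,250). The red paddle is held upright. The caddy's slot opening shows at about (295-365, 122-158), just beyond the paddle's foot.

```bash
python3 - <<'E'
from h import *
f=np.load("w10.npz"); p,q=f["p"],f["q"]
g=cv2.cvtColor(cv2.imread("pics/w10.png"),cv2.COLOR_BGR2GRAY)
for x in(305,330,355): print(x,"rows 84..160:",g[84:160:2,x].tolist())
for y in(110,140,150): print(y,"cols 280..380:",g[y,280:380:2].tolist())
E
```

```text
305 rows 84..160: [114, 112, 112, 74, 54, 54, 53, 53, 53, 53, 52, 52, 52, 51, 50, 51, 51, 51, 49, 54, 71, 58, 47, 49, 47, 49, 49, 48, 48, 50, 50, 49, 48, 50, 49, 65, 71, 88]
330 rows 84..160: [113, 109, 110, 110, 112, 66, 49, 52, 51, 49, 50, 49, 48, 50, 48, 45, 47, 48, 49, 48, 46, 55, 68, 55, 45, 44, 46, 46, 47, 45, 45, 47, 47, 48, 46, 45, 57, 120]
355 rows 84..160: [111, 109, 110, 110, 113, 112, 108, 89, 49, 51, 52, 52, 52, 50, 50, 49, 51, 51, 49, 51, 50, 48, 49, 54, 69, 59, 47, 46, 47, 48, 48, 47, 49, 48, 49, 47, 47, 51]
110 cols 280..380: [187, 191, 207, 201, 191, 195, 74, 76, 74, 50, 52, 50, 52, 51, 50, 51, 48, 49, 48, 49, 49, 49, 49, 49, 47, 50, 48, 48, 48, 50, 49, 50, 50, 49, 50, 47, 49, 51, 51, 50, 53, 61, 148, 192, 189, 191, 187, 187, 192, 194]
140 cols 280..380: [188, 186, 189, 155, 47, 51, 50, 66, 72, 52, 49, 50, 51, 49, 48, 46, 47, 47, 46, 47, 47, 46, 47, 45, 48, 47, 46, 45, 45, 47, 48, 47, 46, 49, 48, 48, 49, 47, 47, 48, 47, 66, 70, 181, 192, 196, 189, 188, 189, 181]
150 cols 280..380: [186, 194, 191, 105, 69, 70, 66, 71, 55, 48, 48, 52, 50, 48, 48, 48, 48, 46, 47, 47, 46, 47, 48, 46, 46, 48, 47, 45, 45, 47, 45, 47, 49, 48, 47, 49, 47, 49, 48, 52, 64, 129, 190, 188, 185, 186, 189, 190, 187, 189]
```

```bash
python3 - <<'E'
from h import *
f=np.load("w10.npz"); p,q=f["p"],f["q"]
P={n:onz(wray(u,p,q),.092)[:2] for n,u in dict(f1=(305,124),f2=(355,132.3),L=(295,140),R=(363,140),rear=(305,156)).items()}
for k,v in P.items(): print(k,v.round(4))
yv=(P["f2"]-P["f1"]);yv/=np.linalg.norm(yv); xv=np.array([yv[1],-yv[0]]); print("yaw",np.degrees(np.arctan2(-yv[0],yv[1])))
print("width LR",(P["R"]-P["L"])@yv,"depth rear",(P["rear"]-P["f1"])@xv)
c=P["f1"]+xv*18; o=(P["L"]+P["R"])/2
fm=(P["f1"]+P["f2"])/2
ctr=fm+xv*.018+yv*((o-fm)@yv); print("slot centre",ctr.round(4), "xv",xv)
E
```

```text
f1 [ 0.5426 -0.0332]
f2 [0.5517 0.0166]
L [ 0.5608 -0.0437]
R [0.5604 0.0253]
rear [ 0.5801 -0.0339]
yaw -10.30266016185184
width LR 0.06777047263980394 depth rear 0.03706053083001041
slot centre [ 0.5651 -0.01  ] xv [ 0.98387674 -0.1788479 ]
```

carry_out(plan=[{"rot": [-0.02, 0, -0.04], "xyz": [0, 0, 0], "grip": 255}, {"rot": [-0.063, 0, -0.125], "xyz": [0, 0, 0], "grip": 255}, {"rot": [-0.112, 0, -0.221], "xyz": [0, 0, 0], "grip": 255}, {"rot": [-0.162, 0, -0.32], "xyz": [0, 0, 0], "grip": 255}, {"rot": [-0.212, 0, -0.419], "xyz": [0, 0, 0], "grip": 255}, {"rot": [-0.262, 0, -0.518], "xyz": [0, 0, 0], "grip": 255}, {"rot": [-0.308, 0, -0.608], "xyz": [0, 0, 0], "grip": 255}, {"rot": [-0.334, 0, -0.66], "xyz": [0, 0, 0], "grip": 255}])

```text
clock: 23.63
tool_pos: [0.5197, -0.025, 0.3352]
eef_rot: [-0.35, 0.907, 0.085, 0.217]
contact_force: [-0.1, 1.0, -0.9]
opening: 0.25
finger_force: 24.2
```

carry_out(plan=[{"rot": [0, 0, 0], "xyz": [0, 0, 0], "grip": 255}, {"rot": [0, 0, 0], "xyz": [0, 0, 0], "grip": 255}])

```text
clock: 23.8
tool_pos: [0.5196, -0.0241, 0.3345]
eef_rot: [-0.347, 0.908, 0.085, 0.217]
contact_force: [-0.3, -0.2, -1.4]
opening: 0.251
finger_force: 24.3
```

```bash
cat >> h.py <<'E'
def rep(phi,pos):
    s,p,q=st(); print(s["clock"],p.round(4),"z",q.as_matrix()[:,2].round(3),"y",q.as_matrix()[:,1].round(3),s["contact_force"],s["opening"],np.array(s["q"]).round(2))
    print(delta(p,q,pos,Q(27,phi)),(q.inv().apply([0,0,1])).round(3))
E
python3 -c "
from h import *
rep(85,[.52,-.02,.335])"
```

```text
23.8 [ 0.5196 -0.0241  0.3345] z [ 0.335  0.306 -0.891] y [-0.667  0.745  0.004] [-0.28570856 -0.17889948 -1.39483166] 0.2509635719473743 [ 0.59  0.38 -0.56  2.03 -0.31  0.48  2.64]
('xyz', [-0.0029, 0.0028, 0.001], 'rot', [-0.338, 0.001, -0.673]) [-0.454  0.004 -0.891]
```

carry_out(plan=[{"rot": [0.025, 0, 0.05], "xyz": [0, 0, 0], "grip": 255}, {"rot": [0.07, 0, 0.14], "xyz": [0, 0, 0], "grip": 255}, {"rot": [0.12, 0, 0.236], "xyz": [0, 0, 0], "grip": 255}, {"rot": [0.17, 0, 0.334], "xyz": [0, 0, 0], "grip": 255}, {"rot": [0.22, 0, 0.432], "xyz": [0, 0, 0], "grip": 255}, {"rot": [0.27, 0, 0.53], "xyz": [0, 0, 0], "grip": 255}, {"rot": [0.32, 0, 0.628], "xyz": [0, 0, 0], "grip": 255}, {"rot": [0.37, 0, 0.726], "xyz": [0, 0, 0], "grip": 255}])

```text
clock: 24.47
tool_pos: [0.5184, -0.0208, 0.335]
eef_rot: [0.023, 0.973, -0.004, 0.232]
contact_force: [0.2, -1.0, -2.0]
opening: 0.252
finger_force: 24.2
```

carry_out(plan=[{"rot": [0.05, 0, 0.098], "xyz": [0, 0, 0], "grip": 255}, {"rot": [0.1, 0, 0.196], "xyz": [0, 0, 0], "grip": 255}, {"rot": [0.15, 0, 0.294], "xyz": [0, 0, 0], "grip": 255}, {"rot": [0.2, 0, 0.393], "xyz": [0, 0, 0], "grip": 255}, {"rot": [0.25, 0, 0.49], "xyz": [0, 0, 0], "grip": 255}, {"rot": [0.3, 0, 0.589], "xyz": [0, 0, 0], "grip": 255}, {"rot": [0.34, 0, 0.667], "xyz": [0, 0, 0], "grip": 255}, {"rot": [0.34, 0, 0.667], "xyz": [0, 0, 0], "grip": 255}])

```text
clock: 25.13
tool_pos: [0.5204, -0.0178, 0.3346]
eef_rot: [0.373, 0.898, -0.089, 0.214]
contact_force: [0.0, -0.4, -1.0]
opening: 0.251
finger_force: 24.3
```

```bash
python3 -c "
from h import *
rep(-90,[.52,-.02,.335])"
```

```text
25.1333 [ 0.5204 -0.0178  0.3346] z [ 0.318 -0.321 -0.892] y [ 0.708  0.706 -0.001] [ 0.03166651 -0.43177156 -1.03297608] 0.2512328731603389 [-0.95  0.51  1.02  2.08 -0.19  0.46  0.87]
('xyz', [-0.0013, -0.0018, 0.0003], 'rot', [0.354, -0.002, 0.699]) [-0.452 -0.001 -0.892]
```

carry_out(plan=[{"rot": [0.035, 0, 0.07], "xyz": [0, 0, 0], "grip": 255}, {"rot": [0.085, 0, 0.168], "xyz": [0, 0, 0], "grip": 255}, {"rot": [0.135, 0, 0.266], "xyz": [0, 0, 0], "grip": 255}, {"rot": [0.185, 0, 0.365], "xyz": [0, 0, 0], "grip": 255}, {"rot": [0.235, 0, 0.464], "xyz": [0, 0, 0], "grip": 255}, {"rot": [0.285, 0, 0.562], "xyz": [0, 0, 0], "grip": 255}, {"rot": [0.335, 0, 0.661], "xyz": [0, 0, 0], "grip": 255}, {"rot": [0.384, 0, 0.758], "xyz": [0, 0, 0], "grip": 255}])

```text
clock: 25.8
tool_pos: [0.5191, -0.0199, 0.3344]
eef_rot: [0.711, 0.664, -0.17, 0.157]
contact_force: [0.3, 0.3, -0.1]
opening: 0.249
finger_force: 24.2
```

carry_out(plan=[{"rot": [0.05, 0, 0.098], "xyz": [0, 0, 0], "grip": 255}, {"rot": [0.1, 0, 0.196], "xyz": [0, 0, 0], "grip": 255}, {"rot": [0.15, 0, 0.294], "xyz": [0, 0, 0], "grip": 255}, {"rot": [0.2, 0, 0.393], "xyz": [0, 0, 0], "grip": 255}, {"rot": [0.25, 0, 0.49], "xyz": [0, 0, 0], "grip": 255}, {"rot": [0.3, 0, 0.589], "xyz": [0, 0, 0], "grip": 255}, {"rot": [0.34, 0, 0.67], "xyz": [0, 0, 0], "grip": 255}, {"rot": [0.34, 0, 0.67], "xyz": [0, 0, 0], "grip": 255}])

```text
clock: 26.47
tool_pos: [0.5197, -0.0221, 0.3345]
eef_rot: [0.905, 0.356, -0.217, 0.084]
contact_force: [-0.4, -0.4, -1.3]
opening: 0.248
finger_force: 24.3
```

```bash
python3 -c "
from h import *
rep(-190.3,[.52,-.02,.335])"
```

```text
26.4667 [ 0.5197 -0.0221  0.3345] z [-0.332 -0.307 -0.892] y [ 0.681 -0.732 -0.002] [-0.38358335 -0.38171115 -1.31895564] 0.24824444939361623 [-0.73  1.01  1.37  1.5  -0.53  1.52 -0.19]
('xyz', [0.0012, -0.0013, -0.0012], 'rot', [0.42, -0.001, 0.829]) [-0.452 -0.002 -0.892]
```

carry_out(plan=[{"rot": [0.045, 0, 0.089], "xyz": [0, 0, 0], "grip": 255}, {"rot": [0.095, 0, 0.187], "xyz": [0, 0, 0], "grip": 255}, {"rot": [0.145, 0, 0.286], "xyz": [0, 0, 0], "grip": 255}, {"rot": [0.195, 0, 0.385], "xyz": [0, 0, 0], "grip": 255}, {"rot": [0.245, 0, 0.484], "xyz": [0, 0, 0], "grip": 255}, {"rot": [0.295, 0, 0.582], "xyz": [0, 0, 0], "grip": 255}, {"rot": [0.345, 0, 0.681], "xyz": [0, 0, 0], "grip": 255}, {"rot": [0.385, 0, 0.76], "xyz": [0, 0, 0], "grip": 255}])

```text
clock: 27.13
tool_pos: [0.5194, -0.0208, 0.3346]
eef_rot: [0.971, -0.049, -0.232, -0.012]
contact_force: [0.7, -1.0, -1.6]
opening: 0.248
finger_force: 24.2
```

carry_out(plan=[{"rot": [0.035, 0, 0.069], "xyz": [0, 0, 0], "grip": 255}, {"rot": [0.035, 0, 0.069], "xyz": [0, 0, 0], "grip": 255}, {"rot": [0.035, 0, 0.069], "xyz": [0, 0, 0], "grip": 255}, {"rot": [0.035, 0, 0.069], "xyz": [0, 0, 0], "grip": 255}])

```text
clock: 27.47
tool_pos: [0.5194, -0.02, 0.3343]
eef_rot: [0.969, -0.084, -0.233, -0.021]
contact_force: [-0.3, 0.4, -1.6]
opening: 0.25
finger_force: 24.3
```

```bash
python3 -c "
from h import *
y=np.radians(-10.3); c,s=np.cos(y),np.sin(y)
T=[.565-.0086*c,-.010-.0086*s]; print('TCPxy',T)
rep(-190.3,T+[.335]); rep(-190.3,T+[.24])
a=r.snapshot('wrist'); cv2.imwrite('pics/w11.png',a[:,:,::-1]); s,p,q=st(); np.savez('w11.npz',p=p,q=q.as_quat())"
```

```text
TCPxy [np.float64(0.5565385886737715), np.float64(-0.008462300949999394)]
27.4667 [ 0.5194 -0.02    0.3343] z [-0.447  0.079 -0.891] y [-0.172 -0.985 -0.001] [-0.33689337  0.37454309 -1.61494613] 0.2500027443343648 [-0.5   1.08  1.44  1.38 -0.77  1.91 -0.85]
('xyz', [0.0305, -0.0177, -0.0163], 'rot', [0.003, 0.0, 0.007]) [-0.454 -0.001 -0.891]
27.4667 [ 0.5194 -0.02    0.3343] z [-0.447  0.079 -0.891] y [-0.172 -0.985 -0.001] [-0.33689337  0.37454309 -1.61494613] 0.2500027443343648 [-0.5   1.08  1.44  1.38 -0.77  1.91 -0.85]
('xyz', [0.0737, -0.0177, 0.0683], 'rot', [0.003, 0.0, 0.007]) [-0.454 -0.001 -0.891]
```

View pics/w11.png

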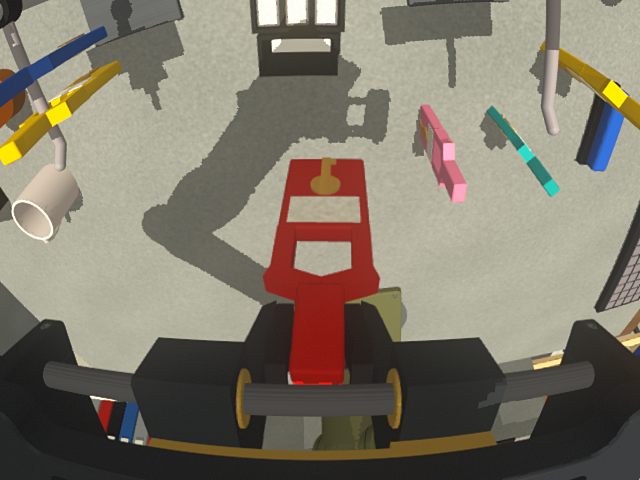

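The wrist view now looks the other way. The slot, with its white floor, is at (301,45), and the red paddle hangs straight with its foot edge at (290-363,160).

```bash
python3 - <<'E'
from h import *
f=np.load("w11.npz"); p,q=f["p"],f["q"]; a=cv2.imread("pics/w11.png")
g=cv2.cvtColor(a,cv2.COLOR_BGR2GRAY); m=np.zeros_like(g); m[32:62,262:340]=(g[32:62,262:340]>130)*255
n,l,s,c=cv2.connectedComponentsWithStats(m); i=1+s[1:,4].argmax(); x,y,w,h,A=s[i]; print(s[i])
for u in((x,y+h-2),(x+w-1,y+h-2),(x+w/2,y+h-1),(x+w/2,y)): print(u,onz(wray(u,p,q),.024).round(4))
hs=cv2.cvtColor(a,cv2.COLOR_BGR2HSV); r_=cv2.inRange(hs,(0,150,60),(8,255,255))|cv2.inRange(hs,(172,150,60),(180,255,255))
xs=np.where(r_[164]>0)[0]; ys=np.where(r_[:,300]>0)[0].min(); print(xs.min(),xs.max(),ys)
z=.3343-.123
F=[onz(wray((u,ys),p,q),z) for u in(xs.min(),xs.max())]; print("foot",np.round(F,4),"mid",np.mean(F,0).round(4)); Rm=R.from_quat(q)
G=p-.019*Rm.as_matrix()[:,2]; print("grasp pt",G.round(4))
E
```

```text
[271  39  60  13 763]
(np.int32(271), np.int32(50)) [0.5594 0.0239 0.024 ]
(np.int32(330), np.int32(50)) [ 0.5475 -0.0379  0.024 ]
(np.float64(301.0), np.int32(51)) [ 0.5517 -0.0073  0.024 ]
(np.float64(301.0), np.int32(39)) [ 0.5653 -0.0099  0.024 ]
290 362 159
foot [[ 0.5289 -0.0027  0.2113]
 [ 0.5208 -0.0504  0.2113]] mid [ 0.5248 -0.0265  0.2113]
grasp pt [ 0.5279 -0.0214  0.3512]
```

```bash
python3 - <<'E'
from h import *
y=np.radians(-10.3); xv=np.array([np.cos(y),np.sin(y),0]); yv=np.array([-np.sin(y),np.cos(y),0])
for nm,sg in(("w10",None),("w11",1)):
    f=np.load(nm+".npz"); p,q=f["p"],f["q"]; a=cv2.imread(f"pics/{nm}.png"); hs=cv2.cvtColor(a,cv2.COLOR_BGR2HSV)
    m=R.from_quat(q).as_matrix(); yy=m[:,1]; ax=np.cross(yy,[0,0,1]); G=p-.019*m[:,2]
    red=cv2.inRange(hs,(0,150,60),(8,255,255))|cv2.inRange(hs,(172,150,60),(180,255,255))
    print(nm,"V col 318 rows 300-388",hs[330:388:2,318,2].tolist())
    for row,z in((159,G[2]-.140),(230,G[2]-.137+.070),(340,None),(374,G[2]+.014)):
        xs=np.where(red[row]>0)[0]; u=(xs.min()+xs.max())/2
        if z is None: print(row,xs.min(),xs.max()); continue
        P=onz(wray((u,row),p,q),z)-G; print(row,xs.min(),xs.max(),"out(+away from body?)",(P@ax).round(4),"lat tool y",(P@yy).round(4))
E
```

```text
w10 V col 318 rows 300-388 [153, 153, 155, 154, 153, 154, 153, 154, 154, 153, 153, 153, 154, 155, 154, 154, 154, 153, 153, 156, 199, 232, 244, 246, 247, 246, 249, 199, 68]
159 291 361 out(+away from body?) 0.0019 lat tool y 0.0057
230 277 370 out(+away from body?) -0.0005 lat tool y 0.0031
340 292 344
374 290 343 out(+away from body?) -0.0028 lat tool y -0.0003
w11 V col 318 rows 300-388 [142, 142, 142, 142, 140, 142, 141, 142, 140, 141, 142, 140, 140, 141, 141, 140, 141, 139, 139, 142, 150, 156, 146, 140, 141, 138, 151, 178, 58]
159 299 346 out(+away from body?) 0.0025 lat tool y 0.0033
230 277 369 out(+away from body?) -0.0002 lat tool y 0.0029
340 292 344
374 290 343 out(+away from body?) -0.0029 lat tool y -0.0003
```

carry_out(plan=[{"rot": [0.01, 0.005, -0.005], "xyz": [0.01, -0.005, -0.005], "grip": 255}, {"rot": [0.02, 0.01, -0.01], "xyz": [0.02, -0.01, -0.01], "grip": 255}, {"rot": [0.033, 0.015, -0.017], "xyz": [0.031, -0.015, -0.016], "grip": 255}, {"rot": [0.033, 0.015, -0.017], "xyz": [0.037, -0.018, -0.019], "grip": 255}, {"rot": [0.033, 0.015, -0.017], "xyz": [0.037, -0.018, -0.019], "grip": 255}, {"rot": [0.033, 0.015, -0.017], "xyz": [0.037, -0.018, -0.019], "grip": 255}, {"rot": [0.033, 0.015, -0.017], "xyz": [0.037, -0.018, -0.019], "grip": 255}])

```text
clock: 28.1
tool_pos: [0.563, -0.0099, 0.3341]
eef_rot: [0.97, -0.081, -0.225, -0.038]
contact_force: [0.7, 0.3, -1.3]
opening: 0.249
finger_force: 24.3
```

```bash
cat > foot.py <<'E'
from h import *
s,p,q=st(); q=q.as_quat(); a=r.snapshot("wrist")[:,:,::-1].copy(); hs=cv2.cvtColor(a,cv2.COLOR_BGR2HSV)
m=R.from_quat(q).as_matrix(); G=p-.019*m[:,2]
red=cv2.inRange(hs,(0,150,60),(8,255,255))|cv2.inRange(hs,(172,150,60),(180,255,255))
n,l,t,c=cv2.connectedComponentsWithStats(red); i=1+t[1:,4].argmax(); red=(l==i); y0=t[i,1]
xs=np.where(red[y0+8])[0]; F=onz(wray(((xs.min()+xs.max())/2,y0+1),p,q),G[2]-.140)
y=np.radians(-10.3); xv=np.array([np.cos(y),np.sin(y),0])
print(s["clock"],"TCP",p.round(4),"foot centre",(F-.006*xv).round(4),"row",y0,xs.min(),xs.max(),"tabcols",np.where(red[340])[0][[0,-1]])
print("z",m[:,2].round(3),"y",m[:,1].round(3),np.array(s["q"]).round(2),s["contact_force"])
C=np.array([.566,-.010]); e=np.append(C-(F-.006*xv)[:2],0); print("horizontal err world",e.round(4),"tool",(m.T@e).round(4),"down .1 tool",(m.T@[0,0,-.1]).round(4))
E
python3 foot.py
```

```text
28.1 TCP [ 0.563  -0.0099  0.3341] foot centre [ 0.5639 -0.0113  0.2111] row 159 289 363 tabcols [292 344]
z [-0.43   0.11  -0.896] y [-0.175 -0.984 -0.037] [-0.45  1.11  1.41  1.24 -0.84  1.98 -0.93] [ 0.65755804  0.27771333 -1.32140152]
horizontal err world [0.0021 0.0013 0.    ] tool [ 0.0017 -0.0017 -0.0008] down .1 tool [0.0442 0.0037 0.0896]
```

carry_out(plan=[{"rot": [0, 0, 0], "xyz": [0.006, 0, 0.011], "grip": 255}, {"rot": [0, 0, 0], "xyz": [0.015, 0, 0.028], "grip": 255}, {"rot": [0, 0, 0], "xyz": [0.024, 0.001, 0.046], "grip": 255}, {"rot": [0, 0, 0], "xyz": [0.034, 0.001, 0.065], "grip": 255}, {"rot": [0, 0, 0], "xyz": [0.044, 0.002, 0.084], "grip": 255}, {"rot": [0, 0, 0], "xyz": [0.05, 0.002, 0.098], "grip": 255}, {"rot": [0, 0, 0], "xyz": [0.05, 0.002, 0.098], "grip": 255}, {"rot": [0, 0, 0], "xyz": [0.05, 0.002, 0.098], "grip": 255}])

```text
clock: 28.82
tool_pos: [0.5647, -0.0082, 0.2236]
eef_rot: [0.97, -0.082, -0.225, -0.038]
contact_force: [0.1, 0.2, -0.5]
opening: 0.25
finger_force: 24.3
```

```bash
python3 foot.py
```

```text
28.8167 TCP [ 0.5647 -0.0082  0.2236] foot centre [ 0.5654 -0.0096  0.1006] row 159 289 363 tabcols [292 344]
z [-0.431  0.11  -0.896] y [-0.176 -0.984 -0.036] [-0.46  1.22  1.34  1.37 -0.92  1.82 -0.89] [ 0.10157807  0.22264005 -0.45443793]
horizontal err world [ 0.0006 -0.0004  0.    ] tool [ 0.0006  0.0003 -0.0003] down .1 tool [0.0444 0.0036 0.0896]
```

carry_out(plan=[{"rot": [0, 0, 0], "xyz": [0.004, 0, 0.008], "grip": 255}, {"rot": [0, 0, 0], "xyz": [0.009, 0.001, 0.018], "grip": 255}, {"rot": [0, 0, 0], "xyz": [0.014, 0.001, 0.028], "grip": 255}, {"rot": [0, 0, 0], "xyz": [0.019, 0.002, 0.038], "grip": 255}, {"rot": [0, 0, 0], "xyz": [0.024, 0.002, 0.049], "grip": 255}, {"rot": [0, 0, 0], "xyz": [0.029, 0.002, 0.058], "grip": 255}, {"rot": [0, 0, 0], "xyz": [0.031, 0.003, 0.063], "grip": 255}, {"rot": [0, 0, 0], "xyz": [0.031, 0.003, 0.063], "grip": 255}])

```text
clock: 29.53
tool_pos: [0.5644, -0.0086, 0.1522]
eef_rot: [0.97, -0.082, -0.226, -0.038]
contact_force: [-0.4, 0.1, -0.2]
opening: 0.249
finger_force: 24.3
```

carry_out(plan=[{"rot": [0, 0, 0], "xyz": [0.0005, 0, 0.001], "grip": 255}, {"rot": [0, 0, 0], "xyz": [0.001, 0, 0.002], "grip": 255}, {"rot": [0, 0, 0], "xyz": [0.0015, 0, 0.003], "grip": 255}, {"rot": [0, 0, 0], "xyz": [0.0015, 0, 0.003], "grip": 255}])

```text
clock: 29.87
tool_pos: [0.5652, -0.0087, 0.1506]
eef_rot: [0.97, -0.082, -0.224, -0.038]
contact_force: [0.3, 0.1, -0.7]
opening: 0.249
finger_force: 24.3
```

```bash
python3 foot.py
```

```text
29.8667 TCP [ 0.5652 -0.0087  0.1506] foot centre [ 0.5263 -0.002   0.0277] row 206 280 368 tabcols [292 344]
z [-0.429  0.11  -0.896] y [-0.175 -0.984 -0.037] [-0.46  1.28  1.25  1.42 -0.96  1.69 -0.89] [ 0.34237019  0.13340924 -0.65789224]
horizontal err world [ 0.0397 -0.008   0.    ] tool [ 0.0363  0.0009 -0.0179] down .1 tool [0.0442 0.0037 0.0896]
```

carry_out(plan=[{"rot": [0, 0, 0], "xyz": [0.0005, 0, 0.001], "grip": 255}, {"rot": [0, 0, 0], "xyz": [0.001, 0, 0.002], "grip": 255}, {"rot": [0, 0, 0], "xyz": [0.001, 0, 0.002], "grip": 255}, {"rot": [0, 0, 0], "xyz": [0.001, 0, 0.002], "grip": 255}])

```text
clock: 30.25
tool_pos: [0.5652, -0.0087, 0.1484]
eef_rot: [0.97, -0.082, -0.225, -0.038]
contact_force: [0.6, 0.9, 0.2]
opening: 0.248
finger_force: 24.2
```

carry_out(plan=[{"rot": [0, 0, 0], "xyz": [0.0005, 0, 0.001], "grip": 255}, {"rot": [0, 0, 0], "xyz": [0.0005, 0, 0.001], "grip": 255}, {"rot": [0, 0, 0], "xyz": [0.0005, 0, 0.001], "grip": 255}])

```text
clock: 30.5
tool_pos: [0.5652, -0.0092, 0.1482]
eef_rot: [0.97, -0.082, -0.224, -0.037]
contact_force: [0.1, -0.2, 4.8]
opening: 0.255
finger_force: 24.4
```

carry_out(plan=[{"rot": [0, 0, 0], "xyz": [0.0005, 0, 0.001], "grip": 255}, {"rot": [0, 0, 0], "xyz": [0.0005, 0, 0.001], "grip": 255}, {"rot": [0, 0, 0], "xyz": [0.0005, 0, 0.001], "grip": 255}])

```text
clock: 30.75
tool_pos: [0.5652, -0.0094, 0.1481]
eef_rot: [0.97, -0.082, -0.224, -0.037]
contact_force: [-0.6, -0.4, 10.4]
opening: 0.25
finger_force: 24.5
```

carry_out(plan=[{"rot": [0, 0, 0], "xyz": [0, 0, 0], "grip": 255}, {"rot": [0, 0, 0], "xyz": [0, 0, 0], "grip": 255}, {"rot": [0, 0, 0], "xyz": [0, 0, 0], "grip": 255}, {"rot": [0, 0, 0], "xyz": [0, 0, 0], "grip": 255}], squeeze=4)

```text
clock: 31.08
tool_pos: [0.5652, -0.0093, 0.1474]
eef_rot: [0.97, -0.082, -0.224, -0.037]
contact_force: [-0.5, -2.0, 6.0]
opening: 0.252
finger_force: 4.0
```

```bash
python3 - <<'E'
from h import *
s,p,q=st();q=q.as_quat(); print(p.round(4),s["contact_force"],s["opening"],s["finger_force"])
a=r.snapshot("wrist")[:,:,::-1].copy(); hs=cv2.cvtColor(a,cv2.COLOR_BGR2HSV)
m=R.from_quat(q).as_matrix(); G=p-.019*m[:,2]; ax=np.array([np.cos(-.18),np.sin(-.18),0]); yy=np.array([.179,.984,0])
red=cv2.inRange(hs,(0,150,60),(8,255,255))|cv2.inRange(hs,(172,150,60),(180,255,255))
for row,z in((230,.024+.070),(374,.024+.154)):
    xs=np.where(red[row])[0]; P=onz(wray(((xs.min()+xs.max())/2,row),p,q),z)-np.array([.566,-.01,0]); print(row,xs.min(),xs.max(),(P@ax).round(4),(P@yy).round(4))
print(hs[364:388:2,318,2].tolist())
E
```

```text
[ 0.5652 -0.0093  0.1474] [-0.52824084 -1.99511278  5.95602937] 0.2523035479281436 4.019686114042997
230 275 369 0.0056 -0.0001
374 290 343 0.0091 -0.0003
[174, 175, 175, 175, 186, 193, 181, 173, 175, 175, 131, 78]
```

carry_out(plan=[{"rot": [0, 0, 0], "xyz": [0, 0, 0], "grip": 170}, {"rot": [0, 0, 0], "xyz": [0, 0, 0], "grip": 150}, {"rot": [0, 0, 0], "xyz": [0, 0, 0], "grip": 130}, {"rot": [0, 0, 0], "xyz": [0, 0, 0], "grip": 110}, {"rot": [0, 0, 0], "xyz": [0, 0, 0], "grip": 110}, {"rot": [0, 0, 0], "xyz": [0, 0, 0], "grip": 110}])

```text
clock: 31.63
tool_pos: [0.5651, -0.0085, 0.1458]
eef_rot: [0.97, -0.082, -0.225, -0.038]
contact_force: [0.3, 0.1, 0.0]
opening: 0.568
finger_force: 0.0
```

```bash
python3 - <<'E'
from h import *
s,p,q=st();q=q.as_quat(); print(p.round(4),s["contact_force"],s["opening"],s["finger_force"])
a=r.snapshot("wrist")[:,:,::-1].copy(); hs=cv2.cvtColor(a,cv2.COLOR_BGR2HSV)
ax=np.array([np.cos(-.18),np.sin(-.18),0]); yy=np.array([.179,.984,0])
red=cv2.inRange(hs,(0,150,60),(8,255,255))|cv2.inRange(hs,(172,150,60),(180,255,255))
for row,z in((230,.024+.070),(374,.024+.154)):
    xs=np.where(red[row])[0]; P=onz(wray(((xs.min()+xs.max())/2,row),p,q),z)-np.array([.566,-.01,0]); print(row,xs.min(),xs.max(),(P@ax).round(4),(P@yy).round(4))
print(hs[364:388:2,318,2].tolist())
E
```

```text
[ 0.5651 -0.0085  0.1458] [0.31388195 0.09960374 0.00075899] 0.5679785388079749 0.0
230 277 371 0.0068 -0.0002
374 292 345 0.0123 -0.0003
[178, 179, 178, 177, 177, 181, 192, 194, 178, 178, 134, 81]
```

carry_out(plan=[{"rot": [0, 0, 0], "xyz": [0, 0, -0.006], "grip": 110}, {"rot": [0, 0, 0], "xyz": [0, 0, -0.015], "grip": 110}, {"rot": [0, 0, 0], "xyz": [0, 0, -0.03], "grip": 110}, {"rot": [0, 0, 0], "xyz": [0, 0, -0.05], "grip": 110}, {"rot": [0, 0, 0], "xyz": [0, 0, -0.075], "grip": 110}, {"rot": [0, 0, 0], "xyz": [0, 0, -0.1], "grip": 110}, {"rot": [0, 0, 0], "xyz": [0, 0, -0.1], "grip": 110}, {"rot": [0, 0, 0], "xyz": [0, 0, -0.1], "grip": 110}])

```text
clock: 32.35
tool_pos: [0.6089, -0.0206, 0.2374]
eef_rot: [0.971, -0.082, -0.223, -0.037]
contact_force: [0.4, -0.3, -0.8]
opening: 0.567
finger_force: 0.0
```

```bash
python3 - <<'E'
from h import *
s,p,q=st(); print(s["clock"],p.round(4),s["contact_force"])
C={"red":((0,150,60),(8,255,255)),"blue":((105,150,60),(125,255,255)),"yel":((20,150,80),(35,255,255))}
for v in("side","scene","wrist"):
    a=r.snapshot(v); hs=cv2.cvtColor(a,cv2.COLOR_RGB2HSV)
    cv2.imwrite(f"pics/end_{v}.png",a[:,:,::-1])
    for k,(lo,hi) in C.items():
        m=cv2.inRange(hs,lo,hi)
        if k=="red": m|=cv2.inRange(hs,(172,150,60),(180,255,255))
        n,l,t,c=cv2.connectedComponentsWithStats(m)
        for i in range(1,n):
            if t[i,4]>90: print(v,k,t[i].tolist(),c[i].round(1))
# expected side/scene pixel of standing red tab top
for v in("side","scene"):
    c=r.camera_params(v)
    for z in(.178,.1,):
        d=R.from_quat(c["attitude"]).inv().apply(np.array([.566,-.01,z])-c["position"]); print(v,z,(c["fx"]*d[0]/d[2]+c["cx"]).round(1),(c["fy"]*d[1]/d[2]+c["cy"]).round(1))
E
```

```text
32.35 [ 0.6089 -0.0206  0.2374] [ 0.36946505 -0.31729211 -0.81529741]
side red [294, 247, 8, 29, 130] [297.5 260.5]
side blue [298, 181, 8, 39, 170] [301.8 198.3]
side blue [410, 294, 47, 48, 388] [432.6 317.7]
side blue [273, 401, 49, 24, 601] [296.6 412.4]
side yel [285, 183, 10, 41, 198] [290.1 201.6]
side yel [314, 336, 11, 52, 405] [318.4 359.3]
scene red [198, 60, 47, 36, 305] [228.6  69.3]
scene red [159, 71, 51, 38, 388] [191.3  82. ]
scene red [292, 245, 14, 33, 280] [298.  260.5]
scene blue [217, 54, 44, 35, 232] [245.8  62.7]
scene blue [180, 65, 48, 37, 302] [211.1  74.5]
scene blue [349, 200, 11, 47, 271] [352.9 221.2]
scene blue [138, 344, 41, 34, 591] [158.3 360.3]
scene yel [338, 214, 11, 30, 194] [341.9 228.6]
scene yel [188, 297, 38, 70, 1102] [205.8 330.3]
wrist red [213, 0, 37, 19, 606] [230.3   8.3]
wrist red [283, 183, 77, 103, 4333] [320.6 231.3]
wrist blue [0, 157, 100, 162, 2428] [ 32.3 239.2]
wrist blue [40, 169, 28, 27, 122] [ 53.2 182. ]
wrist blue [614, 223, 26, 47, 453] [628.6 251.2]
wrist yel [580, 147, 43, 55, 844] [601.9 171.6]
wrist yel [8, 193, 117, 155, 4409] [ 66.4 270. ]
wrist yel [62, 201, 29, 32, 272] [ 76.9 216. ]
wrist yel [629, 201, 11, 34, 227] [635.3 216.8]
wrist yel [178, 366, 21, 58, 556] [185.7 395. ]
wrist yel [439, 366, 21, 58, 438] [451.6 398.7]
wrist yel [204, 423, 341, 37, 3348] [393.  446.5]
side 0.178 295.3 249.3
side 0.1 296.4 265.3
scene 0.178 296.3 246.2
scene 0.1 297.5 268.4
```

Red's tab top is within about 2 px of where an upright paddle should be in both fixed views, side (296,247) and scene (297,245). Blue and yellow hang on the spare hook, so I'm handing it in.

```bash
python3 -c "
from plant import r
print(r.finish_job())"
```

```text
the job is handed in; nothing more can be done
None
```

Handed in at about 32.5 s of the 72 s allowed: blue and then yellow hang on the spare hook, the red paddle stands upright in the caddy slot, and the gripper is clear; no verdict was returned.

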